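# Stack the sample tubs and slide them and the slide case under the reagent shelf

### The arm

A 6-joint arm with a two-finger parallel gripper is mounted at the origin on the work surface. World frame = base frame: x ahead of the robot, y to its left, z up, the work surface at z = 0. Lengths are in mm, angles in rad, forces in N, time in s.
With the tool pointing down it reaches from about 350 to 775 mm from the base axis. Payload 7.3 kg.
Tool frame: the origin (TCP) lies midway between the tips of the shut fingers; the grasp point (between the pads) lies 19 mm behind it (bot.tcp_to_grasp is the distance from the TCP to the grasp point, in mm); z points along the fingers, y is the line along which they close (so a half turn about z gives the same grasp; the last joint's range is limited). The gripper opens to 92 mm and grips with 3 to 60 N. Pads are 19 mm wide; open, the fingers measure 130 mm over their backs; the gripper's body (75 mm by 190 mm) begins 47 mm behind the grasp point.
Start: joints at [-1.291, 0.342, 1.524, -0, 1.275, -0.146], TCP at [216.875, -478.132, 226.741] pointing down, gripper open.
Joint ranges: [-2.53, 2.53], [-0.77, 2.02], [0.04, 2.7], [-1, 4.14], [0.28, 2.66], [-3.11, 3.11]. Speed limits (rad/s): [2.57, 2.57, 3.14, 3.14, 3.14, 3.14].

### API

Orientations are given as [roll, pitch, yaw] about the fixed x, y, z axes, in that order (R = Rz(yaw) Ry(pitch) Rx(roll)).
In Python, from plant import bot, viewer gives the robot as it stands. The module is installed in compiled form; this text tells all that it offers.
- The arm moves only by the shell command python3 -m handwheel 'ROWS'. ROWS is text: rows parted by semicolons, each of 7 numbers parted by spaces: the shift along the tool's x, y, z scaled (see below), then the turn, a rotation vector about the tool's x, y, z scaled (see below), then the opening, from -1 (shut) to 1 (fully open), so that 0 is half open. In form: tx ty tz rx ry rz gripper; .... A call has 1 to 8 rows; each row is the pose to reach, as a shift and turn from the pose commanded when the call began, along the tool's axes at that moment, turning the shorter way round; what a row does not reach only later rows make up. The controller multiplies each number of a shift by 10 cm and each number of a turn by pi rad. A row lasts 1/12 s, in which the tool goes at most 41.7 mm and 7.16 degrees, less where a joint would pass 70% of its speed; a pose out of reach is approached as far as the arm can. A call with a number of a shift or a turn outside -1 to 1 is refused whole. A call with a gripper value outside its range is refused whole. The fingers move at their own pace and stop on an object; the grip force is fixed at half the most. Time passes only in rows, so rows that repeat a pose let the fingers close. It gives the time, the measured TCP pose, the force, the opening and the grip force at its end, in the units of the state.
- bot.get_obs(): the state, without advancing time (a new reading comes with each control period).
- viewer.capture(name): name is "side" or "top"; returns a dict with "frame" (480x640x3 uint8, red, green, blue), "fov_y" (degrees; the focal length in pixels is half the picture's height over the tangent of half this angle, whatever the lens; pixels are square), "cx", "cy" (the principal point, pixels), "T" (4x4, takes a point from camera to world coordinates). Camera axes: x right, y down, z forward; pixel columns grow to the right and rows downward; lengths in mm; the calibration is good to about 2 mm. A picture is of the moment at which its call begins. There is no depth.
- bot.close_job(): hands the job in; it is judged then, once.
Trained networks look in a picture, given as the dict that the camera call returned (one of the last four; its "shot" number tells which), for a name from the list of things; names that differ only in an ending like _2 or _b are one class to them, and where a whole thing is asked for, a point or a joint stands for the part that bears it (a point fixed in the world has none). Each returns a list of dicts, best first, with "score" (0 to 1); they miss things now and then, are a little off and sometimes report something else, mostly with a low value. They report only what shows in the picture. A call takes as long as a camera call. They do not tell look-alikes from the thing itself.
- viewer.recognise(target, picture): "centre" ([column, row] in pixels, amid what is visible of it).
- viewer.cut_out(target, picture): "pixels" (480x640 bool, what is visible of it) and "centre" ([column, row] in pixels, amid what is visible of it).
The state is a dict: "time": time; "joint_positions": joint angles; "dq": joint speeds; "tau": joint torques, N m; "tool_pos": TCP position; "tcp_rot": TCP orientation; "contact_force": force on the tool from outside, world axes, zero at the start; "moment": the same for the moment, N m; "grip_width": finger opening in mm; "finger_force": force on a finger pad.
Only numpy, scipy, OpenCV 4.12 (cv2) and the standard library are available. Lean on these libraries where they do the work, as an engineer would, in place of code of your own. Each camera call takes 0.05 s, during which the arm holds its last target. There are 200 camera calls.

### The job

Put the sample tubs and the flat slide case away under the glass reagent shelf: stack each loose tub on the stack of its own lid colour that begins on a white tile, its feet seated in the corners of the lid below, and slide both tiles with their stacks, and the case, into the bays, one to a bay, until each lies squarely on its rubber mat with none of it over the mat's edge. Tiles and case are slid along the bench, never lifted or tipped, and the other things on the bench stay where they are.

Things in the scene. Friction and masses are not known exactly. Their poses are not given: they have to be found in the camera images.
- tile_a_c (a point): Centre (half-way up) of a white glazed tile, 160 mm long (its x) by 64 mm wide (its y), 12 mm thick, about 0.28 kg, lying flat on the bench. A tub stands on its +x half; its bare -x end, which faces the robot, is where to hold it, across its width, 58 mm from the centre.
- tile_b_c (a point): Centre (half-way up) of a white glazed tile, 160 mm long (its x) by 64 mm wide (its y), 12 mm thick, about 0.28 kg, lying flat on the bench. A tub stands on its +x half; its bare -x end, which faces the robot, is where to hold it, across its width, 58 mm from the centre.
- case_c (a point): Centre (half-way up) of a flat, closed grey case for microscope slides with a blank label, 160 mm long (its x) by 64 mm wide (its y), 16 mm thick, about 0.26 kg, lying flat on the bench beside the tiles, its -x end (latch) towards the robot. Nothing stands on it. Hold it like the tiles.
- red0_c (a point): Centre (half-way up, z up, x and y along its sides) of the red-lidded tub that already stands on tile_a, 46 mm from the tile's centre towards its +x end, give or take 3 mm: the foot of the red stack. Built like the loose tubs, 60 x 60 x 34 mm.
- blue0_c (a point): Centre (half-way up, z up, x and y along its sides) of the blue-lidded tub that already stands on tile_b, 46 mm from the tile's centre towards its +x end, give or take 3 mm: the foot of the blue stack. Built like the loose tubs, 60 x 60 x 34 mm.
- red1_c (a point): Centre (17 mm above its feet, half-way up) of a loose square white tub with a red lid, on the bench far left or right, upright; None from the start if absent. 60 x 60 x 34 mm high, about 110 g. Four 4.5 mm feet under its corners drop into the 4 mm deep lid corners below with 2 to 3 mm of play; seated it is 30 mm above the tub below, unseated 32 to 34. x, y along its (alike) sides.
- red2_c (a point): Centre (17 mm above its feet, half-way up) of a loose square white tub with a red lid, on the bench far left or right, upright; None from the start if absent. 60 x 60 x 34 mm high, about 110 g. Four 4.5 mm feet under its corners drop into the 4 mm deep lid corners below with 2 to 3 mm of play; seated it is 30 mm above the tub below, unseated 32 to 34. x, y along its (alike) sides.
- red3_c (a point): Centre (17 mm above its feet, half-way up) of a loose square white tub with a red lid, on the bench far left or right, upright; None from the start if absent. 60 x 60 x 34 mm high, about 110 g. Four 4.5 mm feet under its corners drop into the 4 mm deep lid corners below with 2 to 3 mm of play; seated it is 30 mm above the tub below, unseated 32 to 34. x, y along its (alike) sides.
- blue1_c (a point): Centre (17 mm above its feet, half-way up) of a loose square white tub with a blue lid, on the bench far left or right, upright; None from the start if absent. 60 x 60 x 34 mm high, about 110 g. Four 4.5 mm feet under its corners drop into the 4 mm deep lid corners below with 2 to 3 mm of play; seated it is 30 mm above the tub below, unseated 32 to 34. x, y along its (alike) sides.
- blue2_c (a point): Centre (17 mm above its feet, half-way up) of a loose square white tub with a blue lid, on the bench far left or right, upright; None from the start if absent. 60 x 60 x 34 mm high, about 110 g. Four 4.5 mm feet under its corners drop into the 4 mm deep lid corners below with 2 to 3 mm of play; seated it is 30 mm above the tub below, unseated 32 to 34. x, y along its (alike) sides.
- bay0 (a point): Centre, at bench height, of the dark rubber mat of the left (+y) bay of the shelf: 184 mm along x, which points straight into the bay away from the robot, by 88 mm, flush with the bench. Bays are 130 mm apart. Shelf: fixed clear glass, 150 mm deep, 402 mm wide, on steel posts, its front edge 10 mm beyond (+x of) the mats' centres; 155 mm of height free under its edge rails.
- bay1 (a point): Centre, at bench height, of the dark rubber mat of the middle bay of the shelf: 184 mm along x, which points straight into the bay away from the robot, by 88 mm, flush with the bench. Bays are 130 mm apart. Wire hoops 8 mm thick and 50 mm high part the bays, from 12 mm beyond the mats' centres on, leaving 120 mm of width.
- bay2 (a point): Centre, at bench height, of the dark rubber mat of the right (-y) bay of the shelf: 184 mm along x, which points straight into the bay away from the robot, by 88 mm, flush with the bench. Bays are 130 mm apart. The glass's top is 173 mm high, bottles on it reach 245 mm. On its mat a tile's or the case's -x end sticks out in front of the glass; the stack is under it.
- dropper: Small amber dropper bottle, 36 mm across, 68 mm high, origin under its centre. Not part of the job.
- flask: Empty conical glass flask, 64 mm across at the foot, 92 mm high, origin under its centre. Not part of the job.
- beaker: Empty glass beaker, 66 mm across, 80 mm high, origin under its centre. Not part of the job.
- dish: Clear closed dish, 86 mm across, 15 mm high, origin under its centre. Not part of the job.
- stopper: Black stopper, 34 mm across, 28 mm high, origin under its centre. Not part of the job.
- spatula: Double-ended steel laboratory spatula, 174 mm long along its x, 15 mm wide at the most, 4 mm thick, lying flat. Not part of the job.
There are look-alikes about, which are no part of the job. Leave any brown look-alike of the part that bears blue1_c alone.

How it is judged (in metres and radians):
On the way:
1. every loose tub is seated on a tub of its own lid colour (((x of red1_c in the frame of red0_c between -0.006 and 0.006 m and y of red1_c in the frame of red0_c between -0.006 and 0.006 m and z of red1_c in the frame of red0_c between 0.028 and 0.0316 m) or (x of red1_c in the frame of red2_c between -0.006 and 0.006 m and y of red1_c in the frame of red2_c between -0.006 and 0.006 m and z of red1_c in the frame of red2_c between 0.028 and 0.0316 m) or (x of red1_c in the frame of red3_c between -0.006 and 0.006 m and y of red1_c in the frame of red3_c between -0.006 and 0.006 m and z of red1_c in the frame of red3_c between 0.028 and 0.0316 m)) and ((x of red2_c in the frame of red0_c between -0.006 and 0.006 m and y of red2_c in the frame of red0_c between -0.006 and 0.006 m and z of red2_c in the frame of red0_c between 0.028 and 0.0316 m) or (x of red2_c in the frame of red1_c between -0.006 and 0.006 m and y of red2_c in the frame of red1_c between -0.006 and 0.006 m and z of red2_c in the frame of red1_c between 0.028 and 0.0316 m) or (x of red2_c in the frame of red3_c between -0.006 and 0.006 m and y of red2_c in the frame of red3_c between -0.006 and 0.006 m and z of red2_c in the frame of red3_c between 0.028 and 0.0316 m)) and ((x of red3_c in the frame of red0_c between -0.006 and 0.006 m and y of red3_c in the frame of red0_c between -0.006 and 0.006 m and z of red3_c in the frame of red0_c between 0.028 and 0.0316 m) or (x of red3_c in the frame of red1_c between -0.006 and 0.006 m and y of red3_c in the frame of red1_c between -0.006 and 0.006 m and z of red3_c in the frame of red1_c between 0.028 and 0.0316 m) or (x of red3_c in the frame of red2_c between -0.006 and 0.006 m and y of red3_c in the frame of red2_c between -0.006 and 0.006 m and z of red3_c in the frame of red2_c between 0.028 and 0.0316 m)) and ((x of blue1_c in the frame of blue0_c between -0.006 and 0.006 m and y of blue1_c in the frame of blue0_c between -0.006 and 0.006 m and z of blue1_c in the frame of blue0_c between 0.028 and 0.0316 m) or (x of blue1_c in the frame of blue2_c between -0.006 and 0.006 m and y of blue1_c in the frame of blue2_c between -0.006 and 0.006 m and z of blue1_c in the frame of blue2_c between 0.028 and 0.0316 m)) and ((x of blue2_c in the frame of blue0_c between -0.006 and 0.006 m and y of blue2_c in the frame of blue0_c between -0.006 and 0.006 m and z of blue2_c in the frame of blue0_c between 0.028 and 0.0316 m) or (x of blue2_c in the frame of blue1_c between -0.006 and 0.006 m and y of blue2_c in the frame of blue1_c between -0.006 and 0.006 m and z of blue2_c in the frame of blue1_c between 0.028 and 0.0316 m))), for 0.2 s.
At the end, for the whole second after the job is handed in: Each loose tub seated on a tub of its colour (6 mm, 28 to 31.6 mm above it); tiles and case flat, each within 14 mm and 0.16 rad of a mat's centre, the foot tub of a stack on its tile's +x half (20 to 55 mm along, 16 mm across); all at rest (all of step 1 and ((x of tile_a_c in the frame of bay0 between -0.014 and 0.014 m and y of tile_a_c in the frame of bay0 between -0.014 and 0.014 m and angle between the x axis of tile_a_c and the x axis of bay0, either way round below 0.16 rad) or (x of tile_a_c in the frame of bay1 between -0.014 and 0.014 m and y of tile_a_c in the frame of bay1 between -0.014 and 0.014 m and angle between the x axis of tile_a_c and the x axis of bay1, either way round below 0.16 rad) or (x of tile_a_c in the frame of bay2 between -0.014 and 0.014 m and y of tile_a_c in the frame of bay2 between -0.014 and 0.014 m and angle between the x axis of tile_a_c and the x axis of bay2, either way round below 0.16 rad)) and height (world z) of each of tile_a_c, tile_b_c, case_c below 0.011 m and ((x of tile_b_c in the frame of bay0 between -0.014 and 0.014 m and y of tile_b_c in the frame of bay0 between -0.014 and 0.014 m and angle between the x axis of tile_b_c and the x axis of bay0, either way round below 0.16 rad) or (x of tile_b_c in the frame of bay1 between -0.014 and 0.014 m and y of tile_b_c in the frame of bay1 between -0.014 and 0.014 m and angle between the x axis of tile_b_c and the x axis of bay1, either way round below 0.16 rad) or (x of tile_b_c in the frame of bay2 between -0.014 and 0.014 m and y of tile_b_c in the frame of bay2 between -0.014 and 0.014 m and angle between the x axis of tile_b_c and the x axis of bay2, either way round below 0.16 rad)) and ((x of case_c in the frame of bay0 between -0.014 and 0.014 m and y of case_c in the frame of bay0 between -0.014 and 0.014 m and angle between the x axis of case_c and the x axis of bay0, either way round below 0.16 rad) or (x of case_c in the frame of bay1 between -0.014 and 0.014 m and y of case_c in the frame of bay1 between -0.014 and 0.014 m and angle between the x axis of case_c and the x axis of bay1, either way round below 0.16 rad) or (x of case_c in the frame of bay2 between -0.014 and 0.014 m and y of case_c in the frame of bay2 between -0.014 and 0.014 m and angle between the x axis of case_c and the x axis of bay2, either way round below 0.16 rad)) and x of red0_c in the frame of tile_a_c between 0.02 and 0.055 m and y of red0_c in the frame of tile_a_c between -0.016 and 0.016 m and z of red0_c in the frame of tile_a_c between 0.021 and 0.025 m and x of blue0_c in the frame of tile_b_c between 0.02 and 0.055 m and y of blue0_c in the frame of tile_b_c between -0.016 and 0.016 m and z of blue0_c in the frame of tile_b_c between 0.021 and 0.025 m and linear speed of each of tile_a, tile_b, case, red0, blue0, red1, red2, red3, blue1, blue2 below 0.02 m/s); the robot touches nothing.
It fails at once if a tile or the case is lifted or tipped up off the bench (any more than 15 mm, or 10 degrees) ((height (world z) of tile_a_c above 0.022 m or angle between tile_a_c's own z axis and vertical above 0.18 rad) or (height (world z) of tile_b_c above 0.022 m or angle between tile_b_c's own z axis and vertical above 0.18 rad) or (height (world z) of case_c above 0.022 m or angle between case_c's own z axis and vertical above 0.18 rad)).
It fails at once if another thing on the bench is pushed more than 30 mm (distance of any of dropper, flask, beaker, dish, stopper, spatula from where it was at the start of the episode above 0.03 m).
Of red1, red2, red3, blue1, blue2 only 3 to 5 are there at a start; the rules pass over those that are not, and their reading is None.
At some moment in a run one of case may be knocked a few centimetres aside while the robot is not near it.
Once in a run the grip may slacken for a moment while it holds something.
It also fails if it takes over 210 s, if anything falls off the work surface, if the arm or the gripper's body presses on something with over 40 N, if the wrist force passes 120 N, or if a joint passes its speed limit or range.

## Working session

There is one attempt and no reset: what is moved stays moved. The work goes in short steps, Python scripts to look and compute and a shell command to move; the robot and the scene stay as the last step left them, time stands still between calls to the robot, and variables do not carry over. Pictures are saved under pics/ and viewed, at most 14 in all, crops included, and the job is handed in when it is done.

```bash
mkdir -p pics; ls; python3 - <<'E'
from plant import bot, viewer
import cv2
print(bot.get_obs())
for n in ("side","top"):
    p=viewer.capture(n); cv2.imwrite(f"pics/{n}0.png",p["frame"][:,:,::-1]); print(n,p["fov_y"],p["cx"],p["cy"],p["T"].round(3).tolist() if hasattr(p["T"],"round") else p["T"])
E
```

```text
pics
{'time': 0.0, 'joint_positions': array([-1.29100875e+00,  3.42727266e-01,  1.52501509e+00, -2.25543910e-05,
        1.27536834e+00, -1.46003918e-01]), 'dq': array([-0.00041756, -0.0007142 ,  0.00035761, -0.00146559, -0.00095701,
        0.00197454]), 'tau': array([ 1.03308135e-03, -4.31243491e+01, -2.44219673e+01,  7.16590066e-02,
        5.57850022e-02, -1.21453668e-04]), 'tool_pos': array([ 216.74787263, -477.73162988,  226.04326677]), 'tcp_rot': array([-3.14008763e+00, -1.99515070e-04,  4.25797932e-01]), 'contact_force': array([-0.25573232,  0.06554076,  0.83032973]), 'moment': array([0.01724586, 0.0088214 , 0.02679054]), 'finger_force': 0.0, 'grip_width': 91.69389995417451}
side 46.6709605383698 311.74092511424925 238.59511206318155 [[0.8, -0.4, 0.448, -137.075], [-0.6, -0.53, 0.599, -831.389], [-0.002, -0.748, -0.664, 963.569], [0.0, 0.0, 0.0, 1.0]]
top 49.69191053585006 309.7781171844546 237.3031534628575 [[0.022, -0.993, 0.113, 308.657], [-1.0, -0.022, -0.001, 20.181], [0.003, -0.113, -0.994, 1424.369], [0.0, 0.0, 0.0, 1.0]]
```

View pics/top0.png

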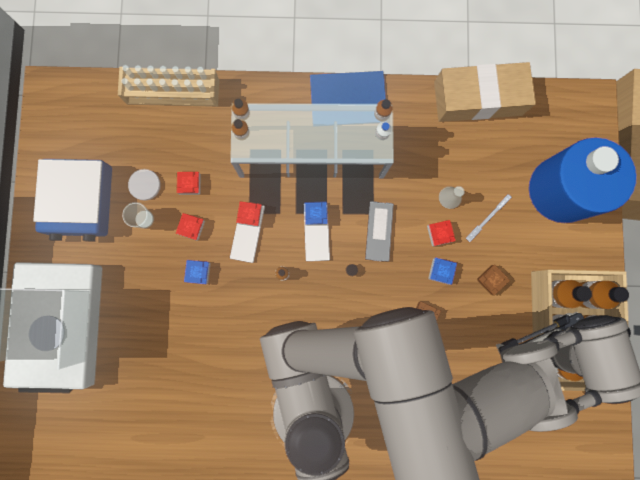

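View pics/side0.png

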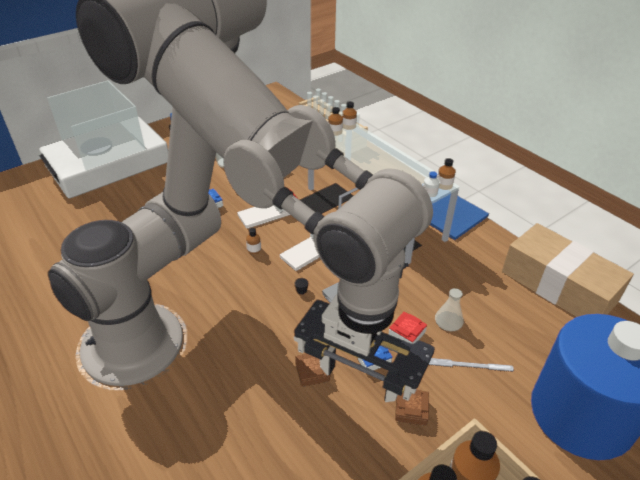

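Top picture: loose red tubs at (188,182), (190,226), (441,233) and loose blue at (197,272), (443,271). The brown look-alikes at (494,279) and (428,312) are left alone. Red0 is on its tile at (249,213), blue0 at (316,213), the case is at (380,231) and the mats are at (265,188), (312,188) and (358,188). The side picture agrees, with the brown ones below the gripper.

```bash
cat > h.py <<'E'
from plant import bot, viewer
import cv2, numpy as np
def cap(n): return viewer.capture(n)
def f(p): return 240/np.tan(np.radians(p["fov_y"])/2)
def world(p,uv,z):
    uv=np.atleast_2d(np.asarray(uv,float)); T=np.array(p["T"])
    d=np.c_[(uv[:,0]-p["cx"])/f(p),(uv[:,1]-p["cy"])/f(p),np.ones(len(uv))]@T[:3,:3].T
    return (T[:3,3]+d*((z-T[2,3])/d[:,2])[:,None])[:,:2]
def pix(p,X):
    T=np.array(p["T"]); c=(np.asarray(X,float)-T[:3,3])@T[:3,:3]
    return c[:2]/c[2]*f(p)+[p["cx"],p["cy"]]
def rect(p,mask,z):
    cs,_=cv2.findContours(mask.astype(np.uint8),cv2.RETR_EXTERNAL,cv2.CHAIN_APPROX_NONE)
    c=max(cs,key=cv2.contourArea)[:,0,:]
    (x,y),(w,h),a=cv2.minAreaRect(world(p,c,z).astype(np.float32))
    if w<h: w,h,a=h,w,a+90
    a=(a+90)%180-90
    return round(x),round(y),round(w+2.7),round(h+2.7),round(np.radians(a),3)
def lids(p,z=34):
    "red and blue lids as found by colour, on plane z"
    hsv=cv2.cvtColor(p["frame"],cv2.COLOR_RGB2HSV); H,S,V=cv2.split(hsv)
    for nm,m in (("red",((H<6)|(H>172))&(S>170)&(V>120)),("blue",(H>98)&(H<118)&(S>140)&(V>100))):
        n,l,st,c=cv2.connectedComponentsWithStats(cv2.morphologyEx(m.astype(np.uint8),cv2.MORPH_CLOSE,np.ones((3,3))))
        for i in range(1,n):
            if 150<st[i,4]<1500: print(nm,c[i].round(),st[i,4],rect(p,l==i,z))
E
python3 - <<'E'
from h import *
p=cap("top"); lids(p); lids(p,46)
for t in ("red1_c","blue1_c","tile_a_c","case_c","dropper","flask","beaker","dish","stopper","spatula"):
    for d in viewer.cut_out(t,p):
        if d["score"]>.3: print(t,round(d["score"],2),np.round(d["centre"]),rect(p,d["pixels"],{"t":12,"c":16}.get(t[0],0) if t[:4] in("tile","case") else 34 if "1" in t else 0))
# mats: dark
g=p["frame"].max(2); m=(g<60); m[:140]=0;m[220:]=0;m[:,:235]=0;m[:,390:]=0
n,l,st,c=cv2.connectedComponentsWithStats(m.astype(np.uint8))
for i in range(1,n):
    if st[i,4]>200: print("mat",c[i],st[i],rect(p,l==i,0))
q=cv2.resize(p["frame"][150:300,160:510],None,fx=2.2,fy=2.2,interpolation=cv2.INTER_CUBIC)
cv2.imwrite("pics/crop1.png",q[:,:,::-1])
E
```

```text
red [187. 182.] 422 (611, 357, 60, 58, np.float64(-1.548))
red [248. 213.] 431 (530, 188, 60, 59, np.float64(1.44))
red [189. 226.] 445 (491, 347, 61, 60, np.float64(1.278))
red [442. 232.] 453 (488, -338, 61, 60, np.float64(0.236))
blue [316. 212.] 405 (535, 5, 58, 57, np.float64(0.076))
blue [443. 271.] 441 (385, -340, 59, 59, np.float64(-0.235))
blue [196. 271.] 409 (368, 322, 58, 57, np.float64(1.522))
red [187. 182.] 422 (609, 354, 60, 58, np.float64(-1.548))
red [248. 213.] 431 (528, 186, 60, 58, np.float64(1.44))
red [189. 226.] 445 (490, 344, 60, 59, np.float64(1.278))
red [442. 232.] 453 (487, -335, 61, 59, np.float64(0.236))
blue [316. 212.] 405 (533, 5, 58, 57, np.float64(0.076))
blue [443. 271.] 441 (385, -337, 59, 58, np.float64(-0.235))
blue [196. 271.] 409 (367, 319, 57, 56, np.float64(1.522))
red1_c 0.62 [191. 226.] (489, 345, 67, 63, np.float64(1.268))
red1_c 0.57 [450. 200.] (583, -363, 69, 64, np.float64(-1.548))
blue1_c 0.98 [493. 278.] (363, -473, 67, 66, np.float64(-0.829))
blue1_c 0.74 [428. 310.] (283, -301, 63, 24, np.float64(1.105))
blue1_c 0.63 [313. 144.] (692, 21, 454, 327, np.float64(-1.548))
blue1_c 0.56 [441. 272.] (383, -337, 67, 63, np.float64(1.347))
tile_a_c 0.68 [246. 242.] (452, 197, 105, 71, np.float64(-0.163))
tile_a_c 0.31 [312. 148.] (698, 21, 463, 332, np.float64(-1.547))
dropper 0.67 [283. 272.] (370, 95, 38, 36, np.float64(-1.548))
flask 0.72 [450. 198.] (592, -373, 64, 63, np.float64(1.565))
beaker 0.57 [138. 217.] (519, 498, 89, 68, np.float64(1.133))
dish 0.74 [316. 246.] (462, -1, 111, 69, np.float64(0.023))
dish 0.6 [143. 187.] (609, 485, 90, 85, np.float64(-1.548))
stopper 0.54 [348. 270.] (384, -97, 33, 33, np.float64(-1.548))
spatula 0.75 [482. 225.] (496, -437, 57, 16, np.float64(-0.777))
```

View pics/crop1.png

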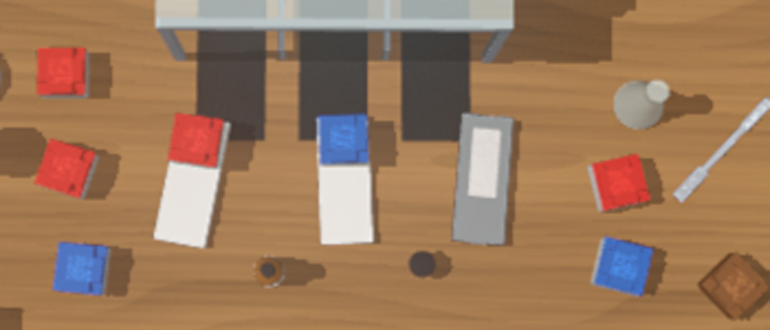

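The crop confirms the choice: five loose tubs with solid red or blue lids, and the brown one at lower right is left alone. All lids measure about 60 mm, which fits. Next come the mats, tiles and case, plus the first approach to the right blue tub.

```bash
cat >> h.py <<'E'
def lidc(p,zs,mn=150):
    "list (colour, x,y centroid on z, yaw mod 90) ; zs: function of (colour,col)->z"
    hsv=cv2.cvtColor(p["frame"],cv2.COLOR_RGB2HSV); H,S,V=cv2.split(hsv); out=[]
    for nm,m in (("red",((H<6)|(H>172))&(S>170)&(V>120)),("blue",(H>98)&(H<118)&(S>140)&(V>100))):
        n,l,st,c=cv2.connectedComponentsWithStats(cv2.morphologyEx(m.astype(np.uint8),cv2.MORPH_CLOSE,np.ones((3,3))))
        for i in range(1,n):
            if mn<st[i,4]<1500:
                z=zs(nm,c[i]); r=rect(p,l==i,z); a=(r[4]+np.pi/4)%(np.pi/2)-np.pi/4
                w=world(p,c[i],z)[0]; out.append((nm,w.round(1).tolist(),r[:2],r[2:4],round(a,3),c[i].round().tolist()))
    return out
def go(x,y,z,yaw,o=None):
    "numbers to type, from the measured pose"
    o=o or bot.get_obs(); a=o["tcp_rot"][2]; d=np.array([x,y,z])-o["tool_pos"]
    c,s=np.cos(a),np.sin(a); t=np.array([c*d[0]+s*d[1],s*d[0]-c*d[1],-d[2]])/100
    print("go",t.round(3),"rz",round(-(((yaw-a)+np.pi)%(2*np.pi)-np.pi)/np.pi,4))
def ob():
    o=bot.get_obs(); print(round(o["time"],2),o["tool_pos"].round(1),o["tcp_rot"].round(3),"F",o["contact_force"].round(1),"w",round(o["grip_width"],1),"f",round(o["finger_force"],1)); return o
E
python3 - <<'E'
from h import *
p=cap("top")
for r in lidc(p,lambda n,c: 46 if 235<c[0]<330 else 34): print(r)
F=p["frame"].astype(int); hsv=cv2.cvtColor(p["frame"],cv2.COLOR_RGB2HSV)
roi=np.zeros((480,640),bool); roi[145:275,225:405]=1
def comps(m,z,k,mn=300):
    n,l,st,c=cv2.connectedComponentsWithStats((m&roi).astype(np.uint8))
    for i in range(1,n):
        if st[i,4]>mn: print(k,c[i].round(1),st[i].tolist(),rect(p,l==i,z))
print("px",F[200,265],F[200,312],F[245,315],F[245,375],F[230,395])
comps((hsv[...,2]<75),0,"mat")
comps((hsv[...,1]<25)&(hsv[...,2]>190),12,"white")
comps((hsv[...,1]<45)&(hsv[...,2]>95)&(np.arange(640)>362)[None]&(np.arange(480)>195)[:,None],16,"case")
go(385,-340,110,-.235)
E
```

```text
('red', [612.3, 357.8], (611, 357), (60, 58), np.float64(0.023), [187.0, 182.0])
('red', [527.8, 185.7], (528, 186), (59, 58), np.float64(-0.132), [248.0, 213.0])
('red', [491.3, 346.8], (492, 347), (60, 60), np.float64(-0.293), [189.0, 226.0])
('red', [488.5, -338.1], (488, -338), (61, 60), np.float64(0.236), [442.0, 232.0])
('blue', [532.9, 4.8], (533, 5), (58, 58), np.float64(0.076), [316.0, 212.0])
('blue', [385.1, -340.5], (385, -340), (59, 59), np.float64(-0.234), [443.0, 271.0])
('blue', [367.8, 321.8], (368, 322), (58, 57), np.float64(-0.049), [196.0, 271.0])
px [80 69 64] [76 68 65] [233 229 224] [154 155 155] [171 127  82]
mat [314.2 177.7] [297, 165, 30, 36, 641] (625, 18, 103, 84, np.float64(0.023))
mat [357.7 185.7] [343, 165, 30, 48, 1230] (611, -111, 137, 84, np.float64(0.015))
white [303.6 157.9] [231, 145, 162, 18, 708] (706, 20, 452, 51, np.float64(-1.555))
white [379.7 223.7] [373, 208, 15, 32, 392] (511, -172, 88, 38, np.float64(-0.07))
white [244.5 242.7] [230, 224, 30, 38, 816] (451, 198, 101, 66, np.float64(-0.163))
white [316.4 242.7] [305, 225, 24, 36, 796] (455, 1, 99, 66, np.float64(0.023))
case [379. 231.] [366, 201, 27, 60, 1377] (491, -170, 165, 68, np.float64(-0.066))
go [ 2.102 -0.564  1.168] rz 0.2103
```

```bash
python3 -m handwheel '0.3 -0.08 0.1 0 0 0 1;0.6 -0.17 0.2 0 0 0 1;1 -0.28 0.3 0 0 0 1;1 -0.28 0.3 0 0 0 1' && python3 -m handwheel '0.35 -0.1 0.1 0 0 0.07 1;0.7 -0.2 0.2 0 0 0.14 1;1 -0.28 0.3 0 0 0.21 1;1 -0.28 0.3 0 0 0.21 1;1 -0.28 0.3 0 0 0.21 1;1 -0.28 0.3 0 0 0.21 1;1 -0.28 0.3 0 0 0.21 1'; python3 -c "
from h import *
ob();go(385,-340,60,-.235);go(385,-340,6,-.235)"
```

```text
time: 1.03
tool_pos: [299.6, -406.5, 195.0]
tcp_rot: [-3.137, -0.002, 0.43]
contact_force: [-0.0, 0.1, 0.0]
grip_width: 92.1
finger_force: 0.0
time: 1.62
tool_pos: [376.0, -344.5, 166.8]
tcp_rot: [3.141, -0.0, -0.235]
contact_force: [-0.9, -0.1, -0.6]
grip_width: 91.6
finger_force: 0.0
1.62 [ 376.  -344.5  166.8] [ 3.141 -0.    -0.235] F [-0.9 -0.1 -0.6] w 91.6 f 0.0
go [ 0.076 -0.065  1.068] rz -0.0001
go [ 0.076 -0.065  1.608] rz -0.0001
```

```bash
python3 -m handwheel '0.08 -0.06 0.2 0 0 0 1;0.08 -0.06 0.5 0 0 0 1;0.08 -0.065 0.8 0 0 0 1;0.08 -0.065 1 0 0 0 1;0.08 -0.065 1 0 0 0 1;0.08 -0.065 1 0 0 0 1' && python3 -m handwheel '0 0 0.2 0 0 0 1;0 0 0.4 0 0 0 1;0 0 0.6 0 0 0 1;0 0 0.6 0 0 0 1;0 0 0.6 0 0 0 1'; python3 -c "
from h import *
ob();go(385,-340.5,6,-.235)
p=cap('side')
cv2.imwrite('pics/s1.png',p['frame'][230:480,230:530][:,:,::-1].repeat(2,0).repeat(2,1))"
```

```text
time: 2.12
tool_pos: [384.8, -340.1, 66.4]
tcp_rot: [-3.141, 0.001, -0.233]
contact_force: [0.5, -0.4, 1.0]
grip_width: 92.1
finger_force: 0.0
time: 2.53
tool_pos: [385.5, -340.7, 7.8]
tcp_rot: [3.141, -0.001, -0.233]
contact_force: [0.3, -0.4, 0.4]
grip_width: 91.8
finger_force: 0.0
2.53 [ 385.5 -340.7    7.8] [ 3.141e+00 -1.000e-03 -2.330e-01] F [ 0.3 -0.4  0.4] w 91.8 f 0.0
go [-0.005 -0.001  0.018] rz 0.0005
```

View pics/s1.png

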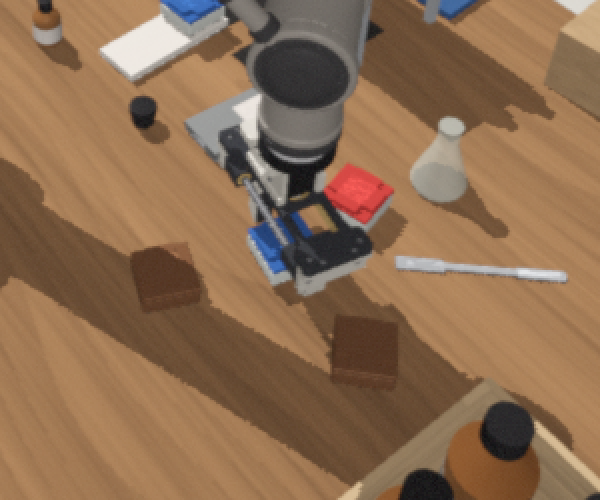

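The fingers straddle the blue tub, with both brown tubs clear of them. Close and lift.

```bash
python3 -m handwheel '0 0 0.01 0 0 0 0;0 0 0.01 0 0 0 -1;0 0 0.01 0 0 0 -1;0 0 0.01 0 0 0 -1;0 0 0.01 0 0 0 -1;0 0 0.01 0 0 0 -1;0 0 0.01 0 0 0 -1' && python3 -m handwheel '0 0 -0.15 0 0 0 -1;0 0 -0.4 0 0 0 -1;0 0 -0.7 0 0 0 -1;0 0 -1 0 0 0 -1;0 0 -1 0 0 0 -1;0 0 -1 0 0 0 -1'; python3 -c "
from h import *
ob();go(533,4.8,140,.05)"
```

```text
time: 3.17
tool_pos: [385.3, -340.3, 6.0]
tcp_rot: [3.141, -0.0, -0.234]
contact_force: [-0.3, 0.4, 3.2]
grip_width: 59.8
finger_force: 30.0
time: 3.67
tool_pos: [385.7, -340.7, 107.0]
tcp_rot: [3.14, -0.003, -0.234]
contact_force: [-0.6, -0.4, -2.2]
grip_width: 59.8
finger_force: 30.0
3.67 [ 385.7 -340.7  107. ] [ 3.14e+00 -3.00e-03 -2.34e-01] F [-0.6 -0.4 -2.2] w 59.8 f 30.0
go [ 0.632 -3.702 -0.33 ] rz -0.0904
```

```bash
cat >> h.py <<'E'
def fine(p,col,uv,z,k=6,r=22):
    "sub-pixel lid pose near pixel uv: centroid, minAreaRect centre, size, yaw"
    u,v=int(uv[0]),int(uv[1]); A=p["frame"][v-r:v+r,u-r:u+r]
    B=cv2.resize(A,None,fx=k,fy=k,interpolation=cv2.INTER_CUBIC); H,S,V=cv2.split(cv2.cvtColor(B,cv2.COLOR_RGB2HSV))
    m=(((H<6)|(H>172))&(S>150)&(V>100)) if col=="red" else ((H>95)&(H<120)&(S>120)&(V>80))
    n,l,st,c=cv2.connectedComponentsWithStats(cv2.morphologyEx(m.astype(np.uint8),cv2.MORPH_OPEN,np.ones((k,k))))
    i=1+np.argmax(st[1:,4]); cs,_=cv2.findContours((l==i).astype(np.uint8),0,cv2.CHAIN_APPROX_NONE)
    t=lambda q:(np.asarray(q)+.5)/k-.5+[u-r,v-r]
    w=world(p,t(cs[np.argmax([len(q) for q in cs])][:,0]),z); (x,y),s,a=cv2.minAreaRect(w.astype(np.float32))
    # yaw by maximising edge alignment: best fit of |.|inf square
    cen=world(p,t(c[i]),z)[0]; q=w-w.mean(0); best=min(np.arange(-.8,.8,.01),key=lambda b:np.sum((np.abs(q@np.array([[np.cos(b),-np.sin(b)],[np.sin(b),np.cos(b)]])).max(1)-np.abs(q@np.array([[np.cos(b),-np.sin(b)],[np.sin(b),np.cos(b)]])).max(1).mean())**2))
    return cen.round(1).tolist(),(round(x,1),round(y,1)),np.round(s,1).tolist(),round(((np.radians(a)+np.pi/4)%(np.pi/2))-np.pi/4,3),round(best,3)
E
python3 -m handwheel '0.03 -0.2 -0.05 0 0 0 -1;0.08 -0.5 -0.2 0 0 0 -1;0.12 -0.8 -0.3 0 0 0 -1;0.16 -1 -0.4 0 0 0 -1;0.16 -1 -0.4 0 0 0 -1' && python3 -m handwheel '0.05 -0.35 0 0 0 0 -1;0.1 -0.7 0 0 0 0 -1;0.16 -1 0 0 0 0 -1;0.16 -1 0 0 0 0 -1;0.16 -1 0 0 0 0 -1'; python3 - <<'E'
from h import *
p=cap("top"); cv2.imwrite("pics/t2.png",p["frame"][:,:,::-1])
for c,u,z in (("red",(248,213),46),("blue",(316,212),46),("red",(187,182),34),("red",(189,226),34),("red",(442,232),34),("blue",(196,271),34)):
    try: print(c,u,fine(p,c,u,z))
    except Exception as e: print(c,u,e)
ob(); go(533,4.8,150,.05)
E
```

```text
time: 4.08
tool_pos: [424.8, -243.3, 145.8]
tcp_rot: [-3.14, 0.0, -0.231]
contact_force: [-0.4, -0.1, -1.3]
grip_width: 59.6
finger_force: 30.0
time: 4.5
tool_pos: [462.2, -151.7, 144.2]
tcp_rot: [-3.141, 0.003, -0.231]
contact_force: [-0.3, 0.3, -0.9]
grip_width: 59.9
finger_force: 30.0
red (248, 213) ([527.2, 185.2], (527.4, 185.4), [58.4, 59.3], np.float64(-0.126), np.float64(-0.13))
blue (316, 212) ([532.4, 4.1], (532.2, 4.4), [58.8, 56.7], np.float64(0.051), np.float64(0.05))
red (187, 182) ([611.0, 356.5], (611.0, 356.4), [58.0, 58.2], np.float64(0.03), np.float64(0.03))
red (189, 226) ([489.9, 346.2], (490.1, 346.4), [59.5, 59.9], np.float64(-0.289), np.float64(-0.28))
red (442, 232) ([485.1, -343.8], (487.8, -337.9), [59.8, 58.3], np.float64(0.239), np.float64(0.19))
blue (196, 271) ([367.0, 321.3], (367.2, 321.3), [57.2, 57.2], np.float64(-0.075), np.float64(-0.08))
4.55 [ 462.1 -152.8  144.4] [-3.142e+00  2.000e-03 -2.330e-01] F [-0.9 -0.1 -0.6] w 59.7 f 30.0
go [ 0.327 -1.697 -0.056] rz -0.0899
```

```bash
python3 -m handwheel '0.06 -0.35 0 0 0 0 -1;0.13 -0.7 0 0 0 0 -1;0.19 -1 0 0 0 0 -1;0.19 -1 0 0 0 0 -1' && python3 -m handwheel '0.05 -0.3 0 0 0 -0.03 -1;0.1 -0.5 0 0 0 -0.06 -1;0.13 -0.7 0 0 0 -0.09 -1;0.13 -0.7 0 0 0 -0.09 -1;0.13 -0.7 0 0 0 -0.09 -1'; python3 - <<'E'
from h import *
ob(); go(532.3,4.3,70,.05); go(532.3,4.3,50,.05)
E
```

```text
time: 4.88
tool_pos: [505.4, -57.6, 144.9]
tcp_rot: [-3.14, 0.0, -0.232]
contact_force: [-0.2, -0.5, -1.1]
grip_width: 59.6
finger_force: 30.0
time: 5.3
tool_pos: [532.9, 4.1, 144.8]
tcp_rot: [3.141, 0.002, 0.048]
contact_force: [-0.5, -0.5, -0.9]
grip_width: 59.9
finger_force: 30.0
5.3 [532.9   4.1 144.8] [3.141e+00 2.000e-03 4.800e-02] F [-0.5 -0.5 -0.9] w 59.9 f 30.0
go [-0.006 -0.003  0.748] rz -0.0007
go [-0.006 -0.003  0.948] rz -0.0007
```

```bash
python3 -m handwheel '-0.006 0 0.25 0 0 0 -1;-0.006 0 0.5 0 0 0 -1;-0.006 0 0.75 0 0 0 -1;-0.006 0 0.88 0 0 0 -1;-0.006 0 0.88 0 0 0 -1;-0.006 0 0.88 0 0 0 -1' && python3 -m handwheel '0 0 0.02 0 0 0 -1;0 0 0.04 0 0 0 -1;0 0 0.06 0 0 0 -1;0 0 0.06 0 0 0 -1' && python3 -m handwheel '0 0 0.02 0 0 0 -1;0 0 0.03 0 0 0 -1;0 0 0.03 0 0 0 -1'
```

```text
time: 5.8
tool_pos: [531.9, 3.4, 57.2]
tcp_rot: [3.142, 0.002, 0.046]
contact_force: [0.7, 0.3, -0.2]
grip_width: 59.8
finger_force: 30.0
time: 6.13
tool_pos: [532.7, 4.8, 52.0]
tcp_rot: [3.141, -0.001, 0.049]
contact_force: [-0.2, 0.3, -0.2]
grip_width: 59.8
finger_force: 30.0
time: 6.38
tool_pos: [532.5, 5.1, 48.6]
tcp_rot: [3.142, 0.0, 0.049]
contact_force: [0.3, 0.2, -0.5]
grip_width: 59.8
finger_force: 30.0
```

```bash
python3 -m handwheel '0 0 0.01 0 0 0 -1;0 0 0.01 0 0 0 1;0 0 0.01 0 0 0 1;0 0 0.01 0 0 0 1;0 0 0.01 0 0 0 1' && python3 -m handwheel '0 0 -0.2 0 0 0 1;0 0 -0.5 0 0 0 1;0 0 -0.8 0 0 0 1;0 0 -1 0 0 0 1;0 0 -1 0 0 0 1' && python3 -m handwheel '-0.2 0.35 0 0 0 0 1;-0.25 0.7 0 0 0 0 1;-0.3 1 0 0 0 0 1;-0.3 1 0 0 0 0 1'; python3 - <<'E'
from h import *
p=cap("top"); s=cap("side")
print(fine(p,"blue",pix(p,[532,4.5,76]),76), fine(p,"blue",pix(p,[532,4.5,76]),80))
cv2.imwrite("pics/s2.png",s["frame"][150:350,200:500][:,:,::-1].repeat(2,0).repeat(2,1))
print(fine(p,"red",(442,232),34))
ob(); go(487.8,-338,100,.237)
E
```

```text
time: 6.8
tool_pos: [532.6, 5.0, 47.7]
tcp_rot: [3.142, -0.0, 0.049]
contact_force: [-0.6, 1.2, -0.3]
grip_width: 81.9
finger_force: 0.0
time: 7.22
tool_pos: [535.1, 4.7, 152.2]
tcp_rot: [3.14, -0.008, 0.049]
contact_force: [0.8, -0.0, -0.1]
grip_width: 91.8
finger_force: 0.0
time: 7.55
tool_pos: [506.8, -100.7, 147.0]
tcp_rot: [3.14, 0.001, 0.045]
contact_force: [-0.1, -0.8, -0.6]
grip_width: 91.6
finger_force: 0.0
([531.5, 10.9], (531.4, 11.6), [58.8, 45.2], np.float64(0.039), np.float64(-0.02)) ([530.8, 11.0], (530.7, 11.6), [58.7, 45.1], np.float64(0.039), np.float64(-0.02))
([487.6, -338.0], (487.6, -338.3), [59.7, 58.7], np.float64(0.248), np.float64(0.25))
7.65 [507.  -97.1 146.9] [-3.141e+00  1.000e-03  4.600e-02] F [ 0.5 -0.8 -0.3] w 91.8 f 0.0
go [-0.303  2.398  0.469] rz -0.0607
```

View pics/s2.png

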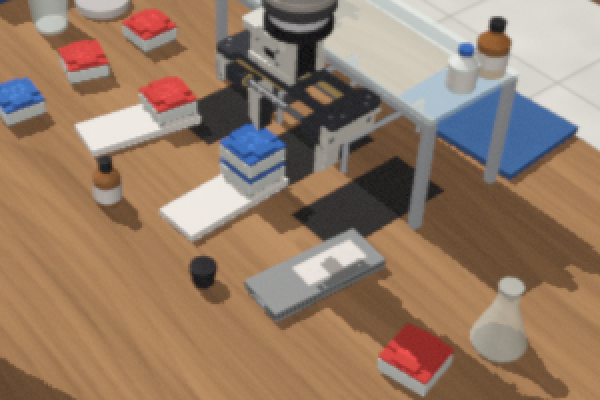

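The side picture shows the blue tub sitting flat on blue0 as a stack of two at (252,160). Next is the right red tub.

```bash
python3 -m handwheel '-0.05 0.4 0 0 0 0 1;-0.1 0.7 0 0 0 0 1;-0.12 1 0 0 0 0 1;-0.12 1 0 0 0 0 1' && python3 -m handwheel '-0.05 0.4 0 0 0 -0.02 1;-0.1 0.7 0 0 0 -0.04 1;-0.12 1 0 0 0 -0.063 1;-0.12 1 0 0 0 -0.063 1;-0.12 1 0 0 0 -0.063 1'; python3 -c "
from h import *
ob();go(487.6,-338.1,60,.245);go(487.6,-338.1,6,.245)"
```

```text
time: 7.98
tool_pos: [500.7, -200.1, 147.2]
tcp_rot: [3.14, -0.0, 0.047]
contact_force: [-0.7, -0.2, -0.3]
grip_width: 91.6
finger_force: 0.0
time: 8.4
tool_pos: [493.4, -296.8, 146.9]
tcp_rot: [-3.14, 0.0, 0.245]
contact_force: [0.6, 0.5, 0.7]
grip_width: 91.9
finger_force: 0.0
8.4 [ 493.4 -296.8  146.9] [-3.14   0.     0.245] F [0.6 0.5 0.7] w 91.9 f 0.0
go [-0.157  0.386  0.869] rz 0.0
go [-0.157  0.386  1.409] rz 0.0
```

```bash
python3 -m handwheel '-0.16 0.386 0 0 0 0 1;-0.16 0.386 0.3 0 0 0 1;-0.157 0.386 0.6 0 0 0 1;-0.157 0.386 0.9 0 0 0 1;-0.157 0.386 0.9 0 0 0 1;-0.157 0.386 0.9 0 0 0 1' && python3 -m handwheel '0 0 0.2 0 0 0 1;0 0 0.4 0 0 0 1;0 0 0.51 0 0 0 1;0 0 0.51 0 0 0 1;0 0 0.51 0 0 0 0;0 0 0.51 0 0 0 -1;0 0 0.51 0 0 0 -1;0 0 0.51 0 0 0 -1' && python3 -m handwheel '0 0 0 0 0 0 -1;0 0 0 0 0 0 -1;0 0 0 0 0 0 -1;0 0 0 0 0 0 -1'; python3 -c "
from h import *
ob()"; python3 -m handwheel '0 0 -0.15 0 0 0 -1;0 0 -0.4 0 0 0 -1;0 0 -0.7 0 0 0 -1;0 0 -1 0 0 0 -1;0 0 -1 0 0 0 -1;0 0 -1 0 0 0 -1';  python3 -c "
from h import *
go(527.4,185.3,150,-.128)"
```

```text
time: 8.9
tool_pos: [487.3, -336.0, 56.7]
tcp_rot: [-3.138, 0.002, 0.248]
contact_force: [0.1, 0.4, 0.4]
grip_width: 91.7
finger_force: 0.0
time: 9.57
tool_pos: [488.1, -339.0, 8.0]
tcp_rot: [3.14, -0.001, 0.247]
contact_force: [0.1, 0.0, 0.2]
grip_width: 69.6
finger_force: 0.0
time: 9.9
tool_pos: [487.8, -338.8, 7.3]
tcp_rot: [3.141, -0.001, 0.247]
contact_force: [-0.2, 1.8, 5.4]
grip_width: 59.8
finger_force: 30.0
9.9 [ 487.8 -338.8    7.3] [ 3.141e+00 -1.000e-03  2.470e-01] F [-0.2  1.8  5.4] w 59.8 f 30.0
time: 10.4
tool_pos: [488.1, -339.1, 108.1]
tcp_rot: [3.139, -0.002, 0.247]
contact_force: [0.0, -0.5, -1.1]
grip_width: 60.3
finger_force: 30.0
go [ 1.662 -4.989 -0.419] rz 0.1193
```

```bash
python3 -m handwheel '0.1 -0.3 -0.1 0 0 0 -1;0.2 -0.6 -0.25 0 0 0 -1;0.33 -1 -0.4 0 0 0 -1;0.33 -1 -0.4 0 0 0 -1' && python3 -m handwheel '0.12 -0.35 0 0 0 0 -1;0.24 -0.7 0 0 0 0 -1;0.33 -1 0 0 0 0 -1;0.33 -1 0 0 0 0 -1' && python3 -m handwheel '0.12 -0.35 0 0 0 0 -1;0.24 -0.7 0 0 0 0 -1;0.33 -1 0 0 0 0 -1;0.33 -1 0 0 0 0 -1' && python3 -m handwheel '0.12 -0.35 0 0 0 0 -1;0.24 -0.7 0 0 0 0 -1;0.33 -1 0 0 0 0 -1;0.33 -1 0 0 0 0 -1' && python3 -m handwheel '0.12 -0.35 0 0 0 0.04 -1;0.2 -0.6 0 0 0 0.08 -1;0.3 -0.9 0 0 0 0.119 -1;0.3 -0.9 0 0 0 0.119 -1;0.3 -0.9 0 0 0 0.119 -1'; python3 -c "
from h import *
go(527.4,185.3,60,-.128)"
```

```text
time: 10.73
tool_pos: [494.9, -228.1, 147.0]
tcp_rot: [-3.138, 0.0, 0.25]
contact_force: [0.5, 0.2, -2.2]
grip_width: 59.7
finger_force: 30.0
time: 11.07
tool_pos: [501.3, -123.3, 144.8]
tcp_rot: [-3.137, 0.003, 0.251]
contact_force: [0.5, 0.5, -1.1]
grip_width: 59.7
finger_force: 30.0
time: 11.4
tool_pos: [509.1, -19.1, 145.0]
tcp_rot: [-3.139, 0.003, 0.251]
contact_force: [-0.7, -0.5, -1.2]
grip_width: 60.1
finger_force: 30.0
time: 11.73
tool_pos: [517.2, 85.4, 145.2]
tcp_rot: [-3.14, 0.002, 0.251]
contact_force: [-0.7, 0.3, -1.5]
grip_width: 59.5
finger_force: 30.0
time: 12.15
tool_pos: [524.5, 176.3, 145.2]
tcp_rot: [3.14, 0.002, -0.124]
contact_force: [-0.4, -0.8, -1.0]
grip_width: 59.8
finger_force: 30.0
go [ 0.017 -0.093  0.852] rz 0.0013
```

```bash
python3 -m handwheel '0.017 -0.09 0.25 0 0 0 -1;0.017 -0.09 0.5 0 0 0 -1;0.017 -0.09 0.75 0 0 0 -1;0.017 -0.09 0.85 0 0 0 -1;0.017 -0.09 0.85 0 0 0 -1;0.017 -0.09 0.85 0 0 0 -1' && python3 -m handwheel '0 0 0.02 0 0 0 -1;0 0 0.04 0 0 0 -1;0 0 0.06 0 0 0 -1;0 0 0.08 0 0 0 -1;0 0 0.08 0 0 0 -1;0 0 0.08 0 0 0 -1' && python3 -m handwheel '0 0 0.02 0 0 0 -1;0 0 0.02 0 0 0 -1;0 0 0.02 0 0 0 -1'
```

```text
time: 12.65
tool_pos: [528.0, 183.8, 61.6]
tcp_rot: [3.141, 0.001, -0.127]
contact_force: [0.4, -0.3, -0.2]
grip_width: 59.7
finger_force: 30.0
time: 13.15
tool_pos: [527.7, 185.0, 53.8]
tcp_rot: [3.142, -0.0, -0.127]
contact_force: [0.0, -0.2, -1.0]
grip_width: 59.8
finger_force: 30.0
time: 13.4
tool_pos: [527.7, 184.9, 51.6]
tcp_rot: [3.141, 0.0, -0.127]
contact_force: [-0.2, -0.2, -1.1]
grip_width: 59.2
finger_force: 30.0
```

```bash
python3 -m handwheel '0 0 0.01 0 0 0 -1;0 0 0.02 0 0 0 -1;0 0 0.02 0 0 0 -1' && python3 -m handwheel '0 0 0 0 0 0 1;0 0 0 0 0 0 1;0 0 0 0 0 0 1;0 0 0 0 0 0 1' && python3 -m handwheel '0 0 -0.2 0 0 0 1;0 0 -0.5 0 0 0 1;0 0 -0.8 0 0 0 1;0 0 -0.9 0 0 0 1;0 0 -0.9 0 0 0 1' ; python3 - <<'E'
from h import *
go(490,346.3,100,-.287);go(611,356.4,150,.03)
E
```

```text
time: 13.65
tool_pos: [527.6, 184.9, 49.5]
tcp_rot: [3.141, 0.0, -0.127]
contact_force: [0.6, 0.8, -1.7]
grip_width: 59.9
finger_force: 30.0
time: 13.98
tool_pos: [527.9, 184.9, 49.9]
tcp_rot: [-3.142, -0.0, -0.127]
contact_force: [-0.3, -0.2, 0.1]
grip_width: 81.9
finger_force: 0.0
time: 14.4
tool_pos: [529.5, 185.3, 142.7]
tcp_rot: [-3.14, -0.006, -0.127]
contact_force: [0.6, -0.1, -0.2]
grip_width: 91.4
finger_force: 0.0
go [-0.596 -1.547  0.427] rz 0.0509
go [ 0.592 -1.801 -0.073] rz -0.05
```

```bash
python3 -m handwheel '-0.2 -0.4 0 0 0 0 1;-0.3 -0.7 0 0 0 0 1;-0.4 -1 0 0 0 0 1;-0.4 -1 0 0 0 0 1' && python3 -m handwheel '-0.1 -0.3 0 0 0 0.03 1;-0.2 -0.55 0.1 0 0 0.051 1;-0.2 -0.55 0.3 0 0 0.051 1;-0.2 -0.55 0.4 0 0 0.051 1;-0.2 -0.55 0.4 0 0 0.051 1' ; python3 - <<'E'
from h import *
p=cap("top")
for c,X in (("red",(527.5,185.2,76)),("blue",(532.3,4.5,76)),("red",(611,356.4,34)),("red",(490,346.3,34)),("blue",(367,321.3,34))):
    try: print(c,X,fine(p,c,pix(p,X),X[2]))
    except Exception as e: print(c,X,e)
go(490,346.3,60,-.287);go(490,346.3,6,-.287)
E
```

```text
time: 14.73
tool_pos: [498.5, 293.5, 137.9]
tcp_rot: [-3.141, 0.003, -0.123]
contact_force: [-0.8, 0.0, 0.1]
grip_width: 91.8
finger_force: 0.0
time: 15.15
tool_pos: [485.8, 344.6, 95.7]
tcp_rot: [3.136, 0.005, -0.287]
contact_force: [-0.2, 0.2, -0.8]
grip_width: 91.7
finger_force: 0.0
red (527.5, 185.2, 76) ([528.7, 183.6], (528.8, 183.2), [59.2, 59.3], np.float64(-0.129), np.float64(-0.13))
blue (532.3, 4.5, 76) ([531.9, 4.2], (532.1, 5.4), [58.7, 57.8], np.float64(0.053), np.float64(0.05))
red (611, 356.4, 34) ([612.3, 355.3], (611.1, 357.0), [58.0, 59.6], np.float64(0.023), np.float64(0.05))
red (490, 346.3, 34) ([498.6, 342.3], (495.8, 347.1), [32.1, 37.0], np.float64(-0.249), np.float64(-0.37))
blue (367, 321.3, 34) ([369.3, 304.6], (366.4, 308.4), [31.9, 57.6], np.float64(-0.081), np.float64(-0.71))
go [ 0.026 -0.023  0.375] rz -0.0001
go [ 0.026 -0.023  0.915] rz -0.0001
```

```bash
python3 -m handwheel '0.026 -0.02 0.1 0 0 0 1;0.026 -0.02 0.35 0 0 0 1;0.026 -0.02 0.6 0 0 0 1;0.026 -0.02 0.9 0 0 0 1;0.026 -0.02 0.9 0 0 0 1;0.026 -0.02 0.9 0 0 0 0;0.026 -0.02 0.9 0 0 0 -1;0.026 -0.02 0.9 0 0 0 -1' && python3 -m handwheel '0 0 0 0 0 0 -1;0 0 0 0 0 0 -1;0 0 0 0 0 0 -1;0 0 0 0 0 0 -1' &&  python3 -m handwheel '0 0 -0.15 0 0 0 -1;0 0 -0.4 0 0 0 -1;0 0 -0.7 0 0 0 -1;0 0 -1 0 0 0 -1;0 0 -1 0 0 0 -1;0 0 -1 0 0 0 -1' && python3 -m handwheel '0 0.1 -0.2 0 0 0 -1;0.1 0.35 -0.5 0 0 0 -1;0.16 0.7 -0.6 0 0 0 -1;0.2 1 -0.6 0 0 0 -1;0.2 1 -0.6 0 0 0 -1';  python3 -c "
from h import *
ob();go(528.4,184,150,-.128)"
```

```text
time: 15.87
tool_pos: [492.5, 347.9, 11.9]
tcp_rot: [-3.139, -0.003, -0.288]
contact_force: [0.7, -0.1, -0.0]
grip_width: 76.4
finger_force: 0.0
time: 16.2
tool_pos: [491.6, 347.7, 10.9]
tcp_rot: [-3.14, -0.002, -0.287]
contact_force: [-0.2, -0.4, 6.6]
grip_width: 59.8
finger_force: 30.0
time: 16.7
tool_pos: [491.8, 347.9, 111.5]
tcp_rot: [-3.139, -0.003, -0.287]
contact_force: [-0.1, 0.2, -2.1]
grip_width: 59.7
finger_force: 30.0
time: 17.12
tool_pos: [480.4, 241.5, 168.8]
tcp_rot: [3.138, 0.002, -0.29]
contact_force: [0.4, 0.2, -1.6]
grip_width: 59.5
finger_force: 30.0
17.12 [480.4 241.5 168.8] [ 3.138e+00  2.000e-03 -2.900e-01] F [ 0.4  0.2 -1.6] w 59.5 f 30.0
go [0.624 0.413 0.188] rz -0.0516
```

```bash
python3 -m handwheel '0.3 0.2 0 0 0 -0.025 -1;0.6 0.4 0 0 0 -0.051 -1;0.634 0.41 0 0 0 -0.051 -1;0.634 0.41 0 0 0 -0.051 -1;0.634 0.41 0 0 0 -0.051 -1' ; python3 -c "
from h import *
ob();go(529.5,183.9,90,-.128)"
```

```text
time: 17.53
tool_pos: [530.1, 188.7, 168.1]
tcp_rot: [3.141, 0.003, -0.129]
contact_force: [-0.5, 0.6, -1.5]
grip_width: 59.5
finger_force: 30.0
17.53 [530.1 188.7 168.1] [ 3.141e+00  3.000e-03 -1.290e-01] F [-0.5  0.6 -1.5] w 59.5 f 30.0
go [0.001 0.048 0.781] rz -0.0003
```

```bash
python3 -m handwheel '0 0 0.2 0 0 0 -1;0 0 0.4 0 0 0 -1;0 0 0.6 0 0 0 -1;0 0 0.7 0 0 0 -1;0 0 0.7 0 0 0 -1;0 0 0.7 0 0 0 -1' ; python3 -c "
from h import *
ob();go(529.5,183.9,86,-.128)"
```

```text
time: 18.03
tool_pos: [530.4, 189.4, 99.5]
tcp_rot: [3.141, 0.001, -0.126]
contact_force: [-0.8, -0.3, -1.1]
grip_width: 59.8
finger_force: 30.0
18.03 [530.4 189.4  99.5] [ 3.141e+00  1.000e-03 -1.260e-01] F [-0.8 -0.3 -1.1] w 59.8 f 30.0
go [-0.002  0.055  0.135] rz 0.0005
```

```bash
python3 -m handwheel '0 0.054 0 0 0 0 -1;0 0.054 0.04 0 0 0 -1;0 0.054 0.08 0 0 0 -1;0 0.054 0.12 0 0 0 -1;0 0.054 0.12 0 0 0 -1;0 0.054 0.12 0 0 0 -1' && python3 -m handwheel '0 0 0.01 0 0 0 -1;0 0 0.02 0 0 0 -1;0 0 0.03 0 0 0 -1;0 0 0.03 0 0 0 -1;0 0 0.03 0 0 0 -1'; python3 -c "
from h import *
ob();go(529.5,183.9,83,-.128)"
```

```text
time: 18.53
tool_pos: [530.1, 183.2, 87.5]
tcp_rot: [3.141, 0.0, -0.127]
contact_force: [0.1, -0.4, -0.8]
grip_width: 59.9
finger_force: 30.0
time: 18.95
tool_pos: [530.2, 183.2, 84.6]
tcp_rot: [3.141, 0.0, -0.127]
contact_force: [0.2, -0.2, -1.3]
grip_width: 59.9
finger_force: 30.0
18.95 [530.2 183.2  84.6] [ 3.141  0.    -0.127] F [ 0.2 -0.2 -1.3] w 59.9 f 30.0
go [-0.008 -0.006  0.016] rz 0.0003
```

```bash
python3 -m handwheel '-0.004 -0.003 0.01 0 0 0 -1;-0.004 -0.003 0.02 0 0 0 -1;-0.004 -0.003 0.02 0 0 0 -1' && python3 -m handwheel '0 0 0 0 0 0 1;0 0 0 0 0 0 1;0 0 0 0 0 0 1;0 0 0 0 0 0 1' && python3 -m handwheel '0 0 -0.2 0 0 0 1;0 0 -0.5 0 0 0 1;0 0 -0.8 0 0 0 1;0 0 -0.8 0 0 0 1;0 0 -0.8 0 0 0 1' && python3 -m handwheel '0 -0.35 0 0 0 0 1;0.1 -0.7 0 0 0 0 1;0.2 -1 0 0 0 0 1;0.2 -1 0 0 0 0 1' ; python3 - <<'E'
from h import *
p=cap("top")
print(fine(p,"red",pix(p,(528,184,106)),106))
ob();go(611,356.5,100,.03);
E
```

```text
time: 19.2
tool_pos: [530.0, 183.7, 82.9]
tcp_rot: [-3.141, -0.0, -0.127]
contact_force: [0.5, 0.3, 1.0]
grip_width: 59.7
finger_force: 30.0
time: 19.53
tool_pos: [529.9, 183.5, 82.6]
tcp_rot: [3.141, 0.0, -0.127]
contact_force: [-0.5, 0.4, 0.1]
grip_width: 82.1
finger_force: 0.0
time: 19.95
tool_pos: [530.9, 183.8, 164.4]
tcp_rot: [-3.14, -0.004, -0.127]
contact_force: [-0.2, -0.1, -1.7]
grip_width: 91.9
finger_force: 0.0
time: 20.28
tool_pos: [563.0, 284.6, 160.6]
tcp_rot: [-3.14, 0.001, -0.124]
contact_force: [-0.9, -1.4, -0.1]
grip_width: 91.7
finger_force: 0.0
([527.8, 182.7], (527.9, 182.9), [58.5, 58.5], np.float64(-0.119), np.float64(-0.13))
20.33 [562.  282.3 160.4] [ 3.141e+00  2.000e-03 -1.240e-01] F [-0.  -0.  -0.2] w 91.9 f 0.0
go [ 0.394 -0.797  0.604] rz -0.0491
```

```bash
python3 -m handwheel '0.2 -0.35 0 0 0 -0.025 1;0.39 -0.79 0 0 0 -0.049 1;0.39 -0.79 0.3 0 0 -0.049 1;0.39 -0.79 0.6 0 0 -0.049 1;0.39 -0.79 0.6 0 0 -0.049 1' ; python3 -c "
from h import *
ob();go(611,356.5,7,.03)"
```

```text
time: 20.75
tool_pos: [607.1, 351.5, 94.1]
tcp_rot: [3.136, 0.013, 0.027]
contact_force: [-0.8, -0.5, -2.0]
grip_width: 91.8
finger_force: 0.0
20.75 [607.1 351.5  94.1] [3.136 0.013 0.027] F [-0.8 -0.5 -2. ] w 91.8 f 0.0
go [ 0.04  -0.049  0.871] rz -0.001
```

```bash
python3 -m handwheel '0 0 0 0 0 0 1;0 0 0.1 0 0 0 1;0 0 0.2 0 0 0 1;0 0 0.2 0 0 0 1;0 0 0.2 0 0 0 1' ; python3 -c "
from h import *
ob();go(611,356.5,7,.03)"
```

```text
time: 21.17
tool_pos: [611.1, 353.2, 82.9]
tcp_rot: [3.141, 0.0, 0.026]
contact_force: [-0.0, 0.8, 0.1]
grip_width: 91.8
finger_force: 0.0
21.17 [611.1 353.2  82.9] [3.141 0.    0.026] F [-0.   0.8  0.1] w 91.8 f 0.0
go [ 0.    -0.033  0.759] rz -0.0012
```

```bash
python3 -m handwheel '0 -0.033 0.2 0 0 0 1;0 -0.033 0.45 0 0 0 1;0 -0.033 0.7 0 0 0 1;0 -0.033 0.75 0 0 0 1;0 -0.033 0.75 0 0 0 1;0 -0.033 0.75 0 0 0 0;0 -0.033 0.75 0 0 0 -1;0 -0.033 0.75 0 0 0 -1' && python3 -m handwheel '0 0 0 0 0 0 -1;0 0 0 0 0 0 -1;0 0 0 0 0 0 -1;0 0 0 0 0 0 -1' &&  python3 -m handwheel '0 0 -0.15 0 0 0 -1;0 0 -0.4 0 0 0 -1;0 0 -0.7 0 0 0 -1;0 0 -1 0 0 0 -1;0 0 -1 0 0 0 -1;0 0 -1 0 0 0 -1' && python3 -m handwheel '-0.2 0 -0.2 0 0 0 -1;-0.5 0 -0.5 0 0 0.02 -1;-0.8 0.3 -0.8 0 0 0.049 -1;-0.8 0.7 -0.9 0 0 0.049 -1;-0.8 1 -0.9 0 0 0.049 -1;-0.8 1 -0.9 0 0 0.049 -1;-0.8 1 -0.9 0 0 0.049 -1';  python3 -c "
from h import *
ob();go(528,182.8,150,-.126)"
```

```text
time: 21.83
tool_pos: [612.2, 357.4, 9.9]
tcp_rot: [-3.14, -0.003, 0.027]
contact_force: [-0.2, 0.2, -0.2]
grip_width: 76.6
finger_force: 0.0
time: 22.17
tool_pos: [611.4, 357.2, 8.6]
tcp_rot: [-3.141, -0.001, 0.027]
contact_force: [-1.2, 0.4, 3.8]
grip_width: 60.2
finger_force: 30.0
time: 22.67
tool_pos: [612.0, 357.3, 109.8]
tcp_rot: [-3.14, -0.004, 0.027]
contact_force: [-0.0, -0.1, -2.1]
grip_width: 60.1
finger_force: 30.0
time: 23.25
tool_pos: [533.2, 252.9, 196.8]
tcp_rot: [3.14, 0.002, -0.13]
contact_force: [0.4, 0.8, -1.7]
grip_width: 59.9
finger_force: 30.0
23.25 [533.2 252.9 196.8] [ 3.14e+00  2.00e-03 -1.30e-01] F [ 0.4  0.8 -1.7] w 59.9 f 30.0
go [0.039 0.702 0.468] rz -0.0013
```

```bash
python3 -m handwheel '0.02 0.25 0 0 0 0 -1;0.03 0.5 0.1 0 0 0 -1;0.041 0.7 0.3 0 0 0 -1;0.041 0.7 0.6 0 0 0 -1;0.041 0.7 0.7 0 0 0 -1;0.041 0.7 0.7 0 0 0 -1;0.041 0.7 0.7 0 0 0 -1' ; python3 -c "
from h import *
ob();go(528.3,182.8,116,-.127)"
```

```text
time: 23.83
tool_pos: [528.8, 185.8, 127.0]
tcp_rot: [3.141, 0.002, -0.126]
contact_force: [0.2, -0.1, -1.3]
grip_width: 60.0
finger_force: 30.0
23.83 [528.8 185.8 127. ] [ 3.141e+00  2.000e-03 -1.260e-01] F [ 0.2 -0.1 -1.3] w 60.0 f 30.0
go [-0.001  0.03   0.11 ] rz 0.0003
```

```bash
python3 -m handwheel '0 0.026 0 0 0 0 -1;0 0.026 0.04 0 0 0 -1;0 0.026 0.08 0 0 0 -1;0 0.026 0.11 0 0 0 -1;0 0.026 0.11 0 0 0 -1;0 0.026 0.11 0 0 0 -1' && python3 -m handwheel '0 0 0.01 0 0 0 -1;0 0 0.02 0 0 0 -1;0 0 0.03 0 0 0 -1;0 0 0.04 0 0 0 -1;0 0 0.04 0 0 0 -1;0 0 0.04 0 0 0 -1'; python3 -c "
from h import *
ob();go(528.3,182.8,110.6,-.127)"
```

```text
time: 24.33
tool_pos: [528.6, 182.3, 116.7]
tcp_rot: [3.141, 0.0, -0.127]
contact_force: [-0.8, -0.2, -1.1]
grip_width: 59.2
finger_force: 30.0
time: 24.83
tool_pos: [528.6, 182.3, 112.6]
tcp_rot: [3.141, 0.0, -0.127]
contact_force: [-0.3, -0.6, -1.2]
grip_width: 59.6
finger_force: 30.0
24.83 [528.6 182.3 112.6] [ 3.141  0.    -0.127] F [-0.3 -0.6 -1.2] w 59.6 f 30.0
go [-0.004 -0.005  0.02 ] rz -0.0
```

```bash
python3 -m handwheel '-0.004 -0.004 0.01 0 0 0 -1;-0.004 -0.004 0.02 0 0 0 -1;-0.004 -0.004 0.02 0 0 0 -1' && python3 -m handwheel '0 0 0 0 0 0 1;0 0 0 0 0 0 1;0 0 0 0 0 0 1;0 0 0 0 0 0 1' && python3 -m handwheel '0 0 -0.2 0 0 0 1;0 0 -0.5 0 0 0 1;0 0 -0.6 0 0 0 1;0 0 -0.6 0 0 0 1' && python3 -m handwheel '-0.3 -0.35 0 0 0 0 1;-0.6 -0.7 0 0 0 0 1;-0.9 -1 0 0 0 0 1;-0.9 -1 0 0 0 0 1;-0.9 -1 0 0 0 0 1' ; python3 - <<'E'
from h import *
p=cap("top");s=cap("side")
print(fine(p,"red",pix(p,(528,182.5,136)),136))
try: print(fine(p,"blue",pix(p,(367,321.3,34)),34))
except Exception as e: print(e)
cv2.imwrite("pics/s3.png",s["frame"][100:340,150:470][:,:,::-1].repeat(2,0).repeat(2,1))
ob();go(367.1,321.3,100,-.077);
E
```

```text
time: 25.08
tool_pos: [528.3, 182.8, 110.6]
tcp_rot: [3.142, -0.0, -0.127]
contact_force: [-0.6, -0.4, -1.1]
grip_width: 59.5
finger_force: 30.0
time: 25.42
tool_pos: [528.4, 182.8, 110.8]
tcp_rot: [3.142, -0.0, -0.127]
contact_force: [0.5, 0.2, 0.3]
grip_width: 82.1
finger_force: 0.0
time: 25.75
tool_pos: [530.0, 183.1, 173.6]
tcp_rot: [-3.14, -0.006, -0.127]
contact_force: [0.9, -0.1, 0.5]
grip_width: 91.9
finger_force: 0.0
time: 26.17
tool_pos: [449.3, 295.2, 169.5]
tcp_rot: [3.141, 0.002, -0.123]
contact_force: [-0.1, 0.6, 0.0]
grip_width: 92.1
finger_force: 0.0
([528.3, 181.5], (528.3, 181.4), [59.0, 59.7], np.float64(-0.132), np.float64(-0.12))
attempt to get argmax of an empty sequence
26.27 [451.6 293.  169.9] [ 3.14   0.    -0.126] F [ 0.9  0.  -0. ] w 91.9 f 0.0
go [-0.874 -0.175  0.699] rz -0.0156
```

View pics/s3.png

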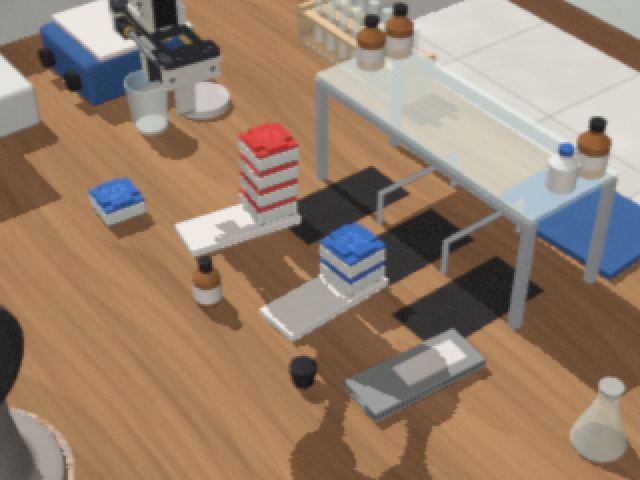

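The red stack of four stands even at (270,175), with blue at (352,260). The last blue tub is next.

```bash
python3 -m handwheel '-0.3 -0.06 0.1 0 0 -0.015 1;-0.6 -0.12 0.3 0 0 -0.015 1;-0.87 -0.175 0.6 0 0 -0.015 1;-0.87 -0.175 0.7 0 0 -0.015 1;-0.87 -0.175 0.7 0 0 -0.015 1;-0.87 -0.175 0.7 0 0 -0.015 1;-0.87 -0.175 0.7 0 0 -0.015 1' ; python3 -c "
from h import *
ob();go(367.1,321.3,7,-.077)"
```

```text
time: 26.85
tool_pos: [369.7, 321.4, 101.5]
tcp_rot: [-3.141, -0.002, -0.082]
contact_force: [-0.5, 0.5, 0.0]
grip_width: 91.7
finger_force: 0.0
26.85 [369.7 321.4 101.5] [-3.141e+00 -2.000e-03 -8.200e-02] F [-0.5  0.5  0. ] w 91.7 f 0.0
go [-0.026  0.003  0.945] rz -0.0016
```

```bash
python3 -m handwheel '-0.026 0 0.25 0 0 0 1;-0.026 0 0.5 0 0 0 1;-0.026 0 0.75 0 0 0 1;-0.026 0 0.94 0 0 0 1;-0.026 0 0.94 0 0 0 1;-0.026 0 0.94 0 0 0 0;-0.026 0 0.94 0 0 0 -1;-0.026 0 0.94 0 0 0 -1' && python3 -m handwheel '0 0 0 0 0 0 -1;0 0 0 0 0 0 -1;0 0 0 0 0 0 -1;0 0 0 0 0 0 -1' &&  python3 -m handwheel '0 0 -0.15 0 0 0 -1;0 0 -0.4 0 0 0 -1;0 0 -0.7 0 0 0 -1;0 0 -1 0 0 0 -1;0 0 -1 0 0 0 -1;0 0 -1 0 0 0 -1' && python3 -m handwheel '0.1 0.35 -0.3 0 0 0 -1;0.2 0.7 -0.6 0 0 0 -1;0.4 1 -0.9 0 0 0 -1;0.4 1 -0.9 0 0 0 -1;0.4 1 -0.9 0 0 0 -1';  python3 -c "
from h import *
ob();go(532,4.3,190,.05)"
```

```text
time: 27.52
tool_pos: [366.5, 322.5, 8.3]
tcp_rot: [-3.14, -0.003, -0.08]
contact_force: [-0.2, -0.9, -0.8]
grip_width: 76.2
finger_force: 0.0
time: 27.85
tool_pos: [365.6, 322.3, 7.5]
tcp_rot: [-3.141, -0.002, -0.08]
contact_force: [-0.1, -0.0, 7.1]
grip_width: 60.2
finger_force: 30.0
time: 28.35
tool_pos: [365.7, 322.5, 108.1]
tcp_rot: [-3.14, -0.003, -0.08]
contact_force: [-0.6, -0.5, -2.1]
grip_width: 60.0
finger_force: 30.0
time: 28.77
tool_pos: [398.7, 217.3, 197.9]
tcp_rot: [-3.141, -0.003, -0.083]
contact_force: [0.0, 0.8, -1.3]
grip_width: 60.2
finger_force: 30.0
28.77 [398.7 217.3 197.9] [-3.141e+00 -3.000e-03 -8.300e-02] F [ 0.   0.8 -1.3] w 60.2 f 30.0
go [1.505 2.012 0.079] rz -0.0424
```

```bash
python3 -m handwheel '0.2 0.35 0 0 0 0 -1;0.45 0.7 0 0 0 0 -1;0.73 1 0 0 0 0 -1;0.73 1 0 0 0 0 -1' && python3 -m handwheel '0.2 0.35 0 0 0 -0.02 -1;0.45 0.7 0 0 0 -0.042 -1;0.7 1 0 0 0 -0.042 -1;0.7 1 0.4 0 0 -0.042 -1;0.7 1 0.8 0 0 -0.042 -1;0.7 1 0.9 0 0 -0.042 -1;0.7 1 0.9 0 0 -0.042 -1;0.7 1 0.9 0 0 -0.042 -1';  python3 -c "
from h import *
ob();go(530.5,4.2,86,.05)"
```

```text
time: 29.1
tool_pos: [464.4, 109.4, 194.7]
tcp_rot: [3.139, 0.0, -0.084]
contact_force: [0.4, -0.6, -1.2]
grip_width: 59.7
finger_force: 30.0
time: 29.77
tool_pos: [523.2, 9.2, 106.4]
tcp_rot: [-3.141, 0.002, 0.053]
contact_force: [0.8, -0.2, -0.6]
grip_width: 59.8
finger_force: 30.0
29.77 [523.2   9.2 106.4] [-3.141e+00  2.000e-03  5.300e-02] F [ 0.8 -0.2 -0.6] w 59.8 f 30.0
go [0.071 0.054 0.204] rz 0.0009
```

```bash
python3 -m handwheel '0.07 0.05 0 0 0 0 -1;0.07 0.05 0.07 0 0 0 -1;0.07 0.05 0.14 0 0 0 -1;0.07 0.05 0.18 0 0 0 -1;0.07 0.05 0.18 0 0 0 -1;0.07 0.05 0.18 0 0 0 -1';python3 -c "
from h import *
ob();go(530.5,4.2,82,.05)"
```

```text
time: 30.27
tool_pos: [530.4, 3.7, 88.6]
tcp_rot: [-3.142, 0.001, 0.052]
contact_force: [-0.0, 0.1, -1.7]
grip_width: 59.7
finger_force: 30.0
30.27 [530.4   3.7  88.6] [-3.142e+00  1.000e-03  5.200e-02] F [-0.   0.1 -1.7] w 59.7 f 30.0
go [ 0.001 -0.005  0.066] rz 0.0006
```

```bash
python3 -m handwheel '0 -0.004 0.02 0 0 0 -1;0 -0.004 0.04 0 0 0 -1;0 -0.004 0.06 0 0 0 -1;0 -0.004 0.07 0 0 0 -1;0 -0.004 0.07 0 0 0 -1;0 -0.004 0.07 0 0 0 -1'&& python3 -m handwheel '0 0 0.01 0 0 0 -1;0 0 0.02 0 0 0 -1;0 0 0.02 0 0 0 -1'
```

```text
time: 30.77
tool_pos: [530.6, 4.1, 81.6]
tcp_rot: [3.142, 0.0, 0.052]
contact_force: [1.2, 0.0, -1.1]
grip_width: 59.5
finger_force: 30.0
time: 31.02
tool_pos: [530.8, 4.0, 79.7]
tcp_rot: [3.142, -0.0, 0.052]
contact_force: [-0.1, 0.4, -1.0]
grip_width: 59.8
finger_force: 30.0
```

```bash
python3 -m handwheel '0 0 0 0 0 0 1;0 0 0 0 0 0 1;0 0 0 0 0 0 1;0 0 0 0 0 0 1' && python3 -m handwheel '0 0 -0.2 0 0 0 1;0 0 -0.5 0 0 0 1;0 0 -0.7 0 0 0 1;0 0 -0.7 0 0 0 1' && python3 -m handwheel '-0.3 0.3 0 0 0 0 1;-0.6 0.6 0 0 0 0 1;-0.9 0.9 0 0 0 0 1;-0.9 0.9 0 0 0 0 1;-0.9 0.9 0 0 0 0 1'  ; python3 - <<'E'
from h import *
p=cap("top");ob()
print(fine(p,"blue",pix(p,(532,4.3,106)),106)); print(fine(p,"red",pix(p,(528,182.5,136)),136))
hsv=cv2.cvtColor(p["frame"],cv2.COLOR_RGB2HSV)
roi=np.zeros((480,640),bool); roi[145:275,225:405]=1
def comps(m,z,k,mn=300):
    n,l,st,c=cv2.connectedComponentsWithStats((m&roi).astype(np.uint8))
    for i in range(1,n):
        if st[i,4]>mn: print(k,c[i].round(1),st[i].tolist(),rect(p,l==i,z))
comps((hsv[...,2]<90),0,"mat"); comps((hsv[...,1]<25)&(hsv[...,2]>190),12,"white")
comps((hsv[...,1]<45)&(hsv[...,2]>95)&(np.arange(640)>362)[None]&(np.arange(480)>195)[:,None],16,"case")
cv2.imwrite("pics/t3.png",cv2.resize(p["frame"][140:300,200:420],None,fx=3.5,fy=3.5,interpolation=cv2.INTER_CUBIC)[:,:,::-1])
E
```

```text
time: 31.35
tool_pos: [530.8, 4.0, 79.8]
tcp_rot: [3.141, -0.0, 0.052]
contact_force: [0.7, 1.2, 0.4]
grip_width: 82.1
finger_force: 0.0
time: 31.68
tool_pos: [533.2, 3.8, 154.0]
tcp_rot: [3.14, -0.008, 0.052]
contact_force: [0.5, -0.0, 0.7]
grip_width: 91.6
finger_force: 0.0
time: 32.1
tool_pos: [444.2, -91.8, 149.5]
tcp_rot: [-3.141, 0.0, 0.048]
contact_force: [0.2, -0.3, -0.6]
grip_width: 91.6
finger_force: 0.0
32.15 [445.3 -91.  149.7] [-3.142 -0.     0.05 ] F [ 1.2 -0.4  0.2] w 91.9 f 0.0
([531.9, 3.7], (531.6, 4.3), [59.3, 58.9], np.float64(0.056), np.float64(0.06))
([528.3, 181.4], (528.4, 181.2), [59.1, 59.6], np.float64(-0.121), np.float64(-0.12))
mat [266.2 185.5] [250, 164, 31, 50, 1264] (605, 148, 142, 87, np.float64(0.029))
mat [310.  182.9] [296, 164, 31, 50, 1145] (608, 19, 142, 87, np.float64(0.023))
mat [348.7 196.5] [318, 164, 56, 94, 1458] (555, -81, 285, 117, np.float64(-0.362))
white [303.6 158. ] [231, 145, 162, 18, 713] (706, 20, 452, 51, np.float64(-1.555))
white [244.5 242.6] [230, 224, 30, 38, 816] (451, 198, 101, 65, np.float64(-0.163))
white [311.4 243.5] [305, 225, 17, 36, 444] (455, 11, 101, 44, np.float64(0.078))
case [381.4 231.1] [363, 198, 42, 74, 2180] (482, -183, 203, 116, np.float64(0.011))
```

View pics/t3.png

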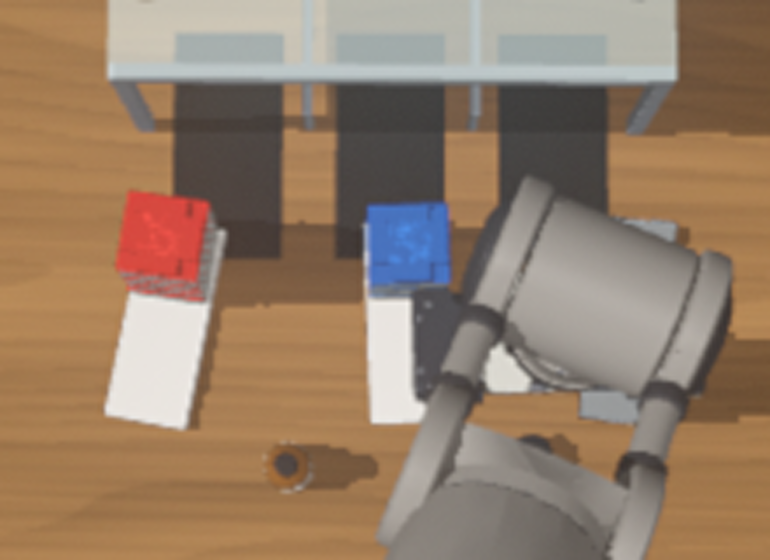

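The stacks stand even: red top at (165,240) and blue at (407,245) in the crop. The mats run from crop rows 33 to 259 with centres at columns 228, 390 and 552. The dropper at (287,463) is in front of tile A.

```bash
python3 - <<'E'
from h import *
p=cap("top")
t=lambda u,v:[(u+.5)/3.5-.5+200,(v+.5)/3.5-.5+140]
for u in (228.5,390,552): print(world(p,t(u,146),0).round(1),world(p,t(u,33),0).round(1),world(p,t(u,259),0).round(1))
# tiles: bottom corners of -x ends from top-plane z=12 corners
for c in ((105,413),(187,429),(370,423),(366,290)): print(c,world(p,t(*c),12).round(1))
go(424,202,120,-.163)
E
```

```text
[[625.3 148.3]] [[718.  151.3]] [[533.9 145.4]]
[[628.2  19.2]] [[721.   21.2]] [[536.8  17.2]]
[[ 631.2 -110.4]] [[ 724.  -109.3]] [[ 539.7 -111.5]]
(105, 413) [[408.4 236.7]]
(187, 429) [[397.3 172.4]]
(370, 423) [[405.2  29.9]]
(366, 290) [[509.8  35.5]]
go [-0.069 -2.932  0.297] rz 0.0682
```

```bash
python3 -m handwheel '-0.02 -0.4 0 0 0 0 1;-0.02 -0.7 0 0 0 0 1;-0.02 -1 0 0 0 0 1;-0.02 -1 0 0 0 0 1' && python3 -m handwheel '-0.02 -0.4 0 0 0 0 1;-0.02 -0.7 0 0 0 0 1;-0.02 -1 0 0 0 0 1;-0.02 -1 0 0 0 0 1' && python3 -m handwheel '-0.02 -0.4 0 0 0 0.035 1;-0.02 -0.7 0 0 0 0.068 1;-0.03 -0.93 0.2 0 0 0.068 1;-0.03 -0.93 0.5 0 0 0.068 1;-0.03 -0.93 0.8 0 0 0.068 1;-0.03 -0.93 0.8 0 0 0.068 1;-0.03 -0.93 0.8 0 0 0.068 1'; python3 -c "
from h import *
ob();go(424.5,200.9,4,-.165)"
```

```text
time: 32.53
tool_pos: [438.0, 14.3, 149.4]
tcp_rot: [-3.14, 0.001, 0.057]
contact_force: [-0.7, 0.1, -0.8]
grip_width: 91.4
finger_force: 0.0
time: 32.87
tool_pos: [431.0, 114.0, 149.6]
tcp_rot: [-3.14, -0.0, 0.057]
contact_force: [-0.9, 0.7, 0.2]
grip_width: 91.9
finger_force: 0.0
time: 33.45
tool_pos: [422.5, 202.0, 68.8]
tcp_rot: [3.14, 0.003, -0.16]
contact_force: [0.2, -0.3, 0.2]
grip_width: 91.9
finger_force: 0.0
33.45 [422.5 202.   68.8] [ 3.14e+00  3.00e-03 -1.60e-01] F [ 0.2 -0.3  0.2] w 91.9 f 0.0
go [0.021 0.008 0.648] rz 0.0015
```

```bash
python3 -m handwheel '0.02 0.008 0.2 0 0 0.001 1;0.02 0.008 0.4 0 0 0.001 1;0.02 0.008 0.55 0 0 0.001 1;0.02 0.008 0.6 0 0 0.001 1;0.02 0.008 0.64 0 0 0.001 1;0.02 0.008 0.64 0 0 0.001 1;0.02 0.008 0.64 0 0 0.001 1'; python3 -c "
from h import *
ob();go(424.5,200.9,4,-.165)"
```

```text
time: 34.03
tool_pos: [426.1, 200.9, 6.8]
tcp_rot: [-3.141, -0.002, -0.165]
contact_force: [0.3, 0.0, -0.0]
grip_width: 91.8
finger_force: 0.0
34.03 [426.1 200.9   6.8] [-3.141e+00 -2.000e-03 -1.650e-01] F [ 0.3  0.  -0. ] w 91.8 f 0.0
go [-0.016  0.002  0.028] rz 0.0
```

```bash
python3 -m handwheel '0 0 0.028 0 0 0 0.7;0 0 0.028 0 0 0 0.6;0 0 0.028 0 0 0 0.5;0 0 0.028 0 0 0 0.42;0 0 0.028 0 0 0 -1;0 0 0.028 0 0 0 -1;0 0 0.028 0 0 0 -1;0 0 0.028 0 0 0 -1'; python3 -c "
from h import *
ob();go(567.3,147,4,.022)"
```

```text
time: 34.7
tool_pos: [425.2, 200.8, 3.1]
tcp_rot: [-3.141, -0.0, -0.165]
contact_force: [-1.4, 1.2, 4.2]
grip_width: 63.6
finger_force: 30.0
34.7 [425.2 200.8   3.1] [-3.141 -0.    -0.165] F [-1.4  1.2  4.2] w 63.6 f 30.0
go [ 1.49   0.298 -0.009] rz -0.0594
```

```bash
python3 -m handwheel '0.03 0.005 0 0 0 -0.001 -1;0.09 0.02 0 0 0 -0.004 -1;0.18 0.035 0 0 0 -0.008 -1;0.29 0.06 0 0 0 -0.013 -1;0.41 0.08 0 0 0 -0.018 -1;0.53 0.105 0 0 0 -0.023 -1;0.65 0.13 0 0 0 -0.028 -1;0.75 0.15 0 0 0 -0.032 -1'; python3 -c "
from h import *
ob();go(567.3,147,4,.022)"
```

```text
time: 35.37
tool_pos: [494.7, 173.5, 3.1]
tcp_rot: [3.141, 0.005, -0.064]
contact_force: [-11.2, 3.6, 14.7]
grip_width: 63.5
finger_force: 30.0
35.37 [494.7 173.5   3.1] [ 3.141  0.005 -0.064] F [-11.2   3.6  14.7] w 63.5 f 30.0
go [ 0.742  0.219 -0.009] rz -0.0272
```

```bash
python3 -m handwheel '0.11 0.035 0 0 0 -0.004 -1;0.23 0.07 0 0 0 -0.009 -1;0.35 0.105 0 0 0 -0.014 -1;0.47 0.14 0 0 0 -0.018 -1;0.57 0.17 0 0 0 -0.022 -1;0.65 0.195 0 0 0 -0.025 -1;0.7 0.215 0 0 0 -0.027 -1;0.722 0.221 0 0 0 -0.0274 -1' && python3 -m handwheel '0 0 0 0 0 0 -1;0 0 0 0 0 0 -1;0 0 0 0 0 0 -1'; python3 - <<'E'
from h import *
ob();go(567.3,147,4,.022)
p=cap("top"); s=cap("side")
a=cv2.resize(p["frame"][140:300,200:420],None,fx=2.5,fy=2.5,interpolation=cv2.INTER_CUBIC); b=cv2.resize(s["frame"][100:300,150:400],(500,400))
cv2.imwrite("pics/c4.png",np.vstack([np.pad(a,((0,0),(0,50),(0,0)))[:, :600],np.pad(b[:200*2],((0,0),(0,100),(0,0)))])[:,:,::-1][:600] if 0 else np.hstack([a[:400,:400],b[:,:400]])[:,:,::-1])
E
```

```text
time: 36.03
tool_pos: [565.5, 147.0, 3.1]
tcp_rot: [-3.141, 0.005, 0.022]
contact_force: [-11.2, 3.2, 14.4]
grip_width: 63.4
finger_force: 30.0
time: 36.28
tool_pos: [565.6, 146.9, 3.1]
tcp_rot: [3.141, 0.004, 0.022]
contact_force: [-6.7, 0.4, 8.0]
grip_width: 63.6
finger_force: 30.0
36.28 [565.6 146.9   3.1] [3.141 0.004 0.022] F [-6.7  0.4  8. ] w 63.6 f 30.0
go [ 0.017 -0.    -0.009] rz 0.0001
```

View pics/c4.png

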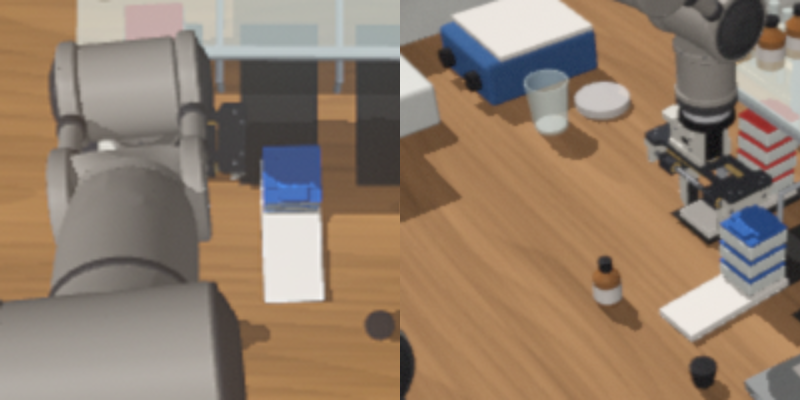

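Red stack upright under the glass on the left mat, gripper in front. Release and back off.

```bash
python3 -m handwheel '0 0 0 0 0 0 0.6;0 0 0 0 0 0 1;0 0 0 0 0 0 1;0 0 0 0 0 0 1;0 0 0 0 0 0 1' && python3 -m handwheel '0 0 -0.2 0 0 0 1;-0.2 0 -0.5 0 0 0 1;-0.5 0 -0.8 0 0 0 1;-0.8 0 -1 0 0 0 1;-1 0 -1 0 0 0 1;-1 0 -1 0 0 0 1' && python3 -m handwheel '-0.4 -0.2 0 0 0 0 1;-0.6 -0.6 0 0 0 0 1;-0.6 -1 0 0 0 0 1;-0.6 -1 0 0 0 0 1'; python3 - <<'E'
from h import *
ob();p=cap("top")
cv2.imwrite("pics/t5.png",cv2.resize(p["frame"][130:290,200:420],None,fx=3.5,fy=3.5,interpolation=cv2.INTER_CUBIC)[:,:,::-1])
go(427,0,100,.03)
E
```

```text
time: 36.8
tool_pos: [567.3, 146.7, 2.7]
tcp_rot: [3.141, 0.0, 0.022]
contact_force: [0.7, -0.2, -0.3]
grip_width: 90.3
finger_force: 0.0
time: 37.3
tool_pos: [464.0, 144.7, 104.0]
tcp_rot: [3.141, 0.001, 0.023]
contact_force: [-0.4, -0.5, -0.0]
grip_width: 91.8
finger_force: 0.0
time: 37.63
tool_pos: [404.4, 248.2, 103.1]
tcp_rot: [-3.139, -0.001, 0.026]
contact_force: [0.5, 0.2, -0.4]
grip_width: 92.0
finger_force: 0.0
37.63 [404.4 248.2 103.1] [-3.139e+00 -1.000e-03  2.600e-02] F [ 0.5  0.2 -0.4] w 92.0 f 0.0
go [0.154 2.47  0.029] rz -0.0011
```

View pics/t5.png

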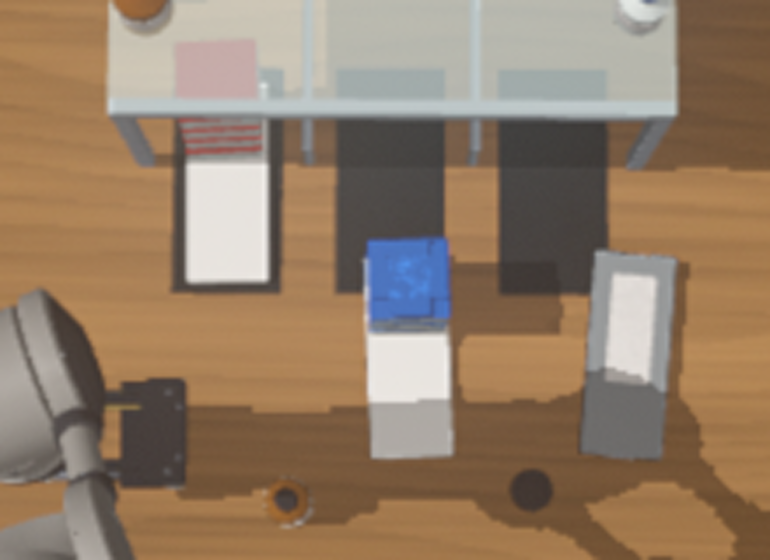

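Tile A lies on the left mat, with crop corners at (187,284) and (268,283) against the mat's front edge at row 293. Tile B's front corners are (370,458) and (453,456). The case runs from (583,457) to (675,257). I'll put numbers on these.

```bash
python3 - <<'E'
from h import *
p=cap("top")
t=lambda u,v:[(u+.5)/3.5-.5+200,(v+.5)/3.5-.5+130]
w=lambda c,z:world(p,t(*c),z)[0].round(1)
print("matfront",w((172,293),0),w((281,293),0),w((335,293),0),w((498,293),0),w((607,295),0),"back",w((335,68),0),w((607,70),0))
print("A",w((187,284),12),w((268,283),12),w((187,163),12))
print("B",w((370,458),12),w((453,456),12),w((366,333),12),w((451,333),12))
print("C",w((583,457),16),w((661,459),16),w((596,250),16),w((675,257),16))
print(fine(p,"red",pix(p,(671,149,136)),136)); print(fine(p,"blue",pix(p,(532,4.3,106)),106))
E
```

```text
matfront [533.7 190.3] [535.6 103.7] [536.6  60.9] [539.5 -68.6] [ 539.9 -155.2] back [720.   65.5] [ 723.4 -153.7]
A [539.2 177.3] [541.5 113.5] [636.4 180.6]
B [405.2  29.9] [408.2 -34.7] [503.5  35.4] [505.  -31.4]
C [ 409.4 -135.7] [ 409.2 -196.4] [ 573.  -144.3] [ 568.8 -206.6]Traceback (most recent call last):
  File "<stdin>", line 9, in <module>
  File "h.py", line 49, in fine
    i=1+np.argmax(st[1:,4]); cs,_=cv2.findContours((l==i).astype(np.uint8),0,cv2.CHAIN_APPROX_NONE)
        ~~~~~~~~~^^^^^^^^^^
    return _wrapfunc(a, 'argmax', axis=axis, out=out, **kwds)
    return bound(*args, **kwds)
ValueError: attempt to get argmax of an empty sequence
```

```bash
python3 -m handwheel '0 0.4 0 0 0 0 1;0 0.7 0 0 0 0 1;0.1 1 0 0 0 0 1;0.1 1 0 0 0 0 1' && python3 -m handwheel '0.05 0.4 0 0 0 0 1;0.05 0.7 0 0 0 0 1;0.05 1 0 0 0 0 1;0.05 1 0 0 0 0 1' && python3 -m handwheel '0 0.2 0 0 0 -0.005 1;0 0.48 0 0 0 -0.005 1;0 0.48 0.2 0 0 -0.005 1;0 0.48 0.4 0 0 -0.005 1;0 0.48 0.4 0 0 -0.005 1;0 0.48 0.4 0 0 -0.005 1'; python3 -c "
from h import *
ob();go(428.7,-1.5,4,.042)"
```

```text
time: 38.07
tool_pos: [419.1, 138.6, 102.7]
tcp_rot: [3.14, -0.001, 0.017]
contact_force: [0.3, 0.4, 0.7]
grip_width: 91.7
finger_force: 0.0
time: 38.4
tool_pos: [425.1, 38.9, 102.7]
tcp_rot: [3.14, -0.0, 0.017]
contact_force: [1.3, 0.0, -0.0]
grip_width: 91.7
finger_force: 0.0
time: 38.9
tool_pos: [424.9, -4.6, 62.4]
tcp_rot: [-3.141, 0.003, 0.036]
contact_force: [0.1, -0.2, -0.1]
grip_width: 91.5
finger_force: 0.0
38.9 [424.9  -4.6  62.4] [-3.141e+00  3.000e-03  3.600e-02] F [ 0.1 -0.2 -0.1] w 91.5 f 0.0
go [ 0.039 -0.03   0.584] rz -0.0018
```

```bash
python3 -m handwheel '0.03 -0.03 0.2 0 0 -0.002 1;0.035 -0.03 0.4 0 0 -0.002 1;0.035 -0.03 0.5 0 0 -0.002 1;0.035 -0.03 0.56 0 0 -0.002 1;0.035 -0.03 0.585 0 0 -0.002 1;0.035 -0.03 0.585 0 0 -0.002 1;0.035 -0.03 0.585 0 0 -0.002 1' && python3 -m handwheel '0 0 0 0 0 0 0.7;0 0 0 0 0 0 0.6;0 0 0 0 0 0 0.5;0 0 0 0 0 0 0.42;0 0 0 0 0 0 -1;0 0 0 0 0 0 -1;0 0 0 0 0 0 -1;0 0 0 0 0 0 -1'; python3 -c "
from h import *
ob();go(573.5,18,4,.022)"
```

```text
time: 39.48
tool_pos: [429.6, -1.2, 5.1]
tcp_rot: [3.141, -0.001, 0.044]
contact_force: [0.5, 0.2, 0.1]
grip_width: 91.5
finger_force: 0.0
time: 40.15
tool_pos: [429.0, -1.2, 4.6]
tcp_rot: [3.141, -0.0, 0.044]
contact_force: [-0.2, 0.9, 4.1]
grip_width: 63.5
finger_force: 30.0
40.15 [429.   -1.2   4.6] [ 3.141 -0.     0.044] F [-0.2  0.9  4.1] w 63.5 f 30.0
go [ 1.452 -0.128  0.006] rz 0.007
```

```bash
python3 -m handwheel '0.03 -0.002 0 0 0 0 -1;0.09 -0.008 0 0 0 0.001 -1;0.18 -0.016 0 0 0 0.002 -1;0.29 -0.025 0 0 0 0.003 -1;0.41 -0.036 0 0 0 0.004 -1;0.53 -0.046 0 0 0 0.005 -1;0.65 -0.057 0 0 0 0.006 -1;0.75 -0.066 0 0 0 0.007 -1' && python3 -m handwheel '0.11 -0.012 0 0 0 0 -1;0.23 -0.025 0 0 0 0 -1;0.35 -0.038 0 0 0 0 -1;0.47 -0.05 0 0 0 0 -1;0.57 -0.06 0 0 0 0 -1;0.65 -0.07 0 0 0 0 -1;0.69 -0.076 0 0 0 0 -1;0.702 -0.077 0 0 0 0 -1' && python3 -m handwheel '0 0 0 0 0 0 -1;0 0 0 0 0 0 -1;0 0 0 0 0 0 -1'
```

```text
time: 40.82
tool_pos: [500.9, 9.0, 4.5]
tcp_rot: [-3.141, 0.007, 0.022]
contact_force: [-11.4, -1.4, 15.4]
grip_width: 63.4
finger_force: 30.0
time: 41.48
tool_pos: [571.7, 18.0, 4.5]
tcp_rot: [-3.141, 0.005, 0.022]
contact_force: [-11.1, -2.3, 13.8]
grip_width: 63.8
finger_force: 30.0
time: 41.73
tool_pos: [571.7, 18.0, 4.6]
tcp_rot: [-3.141, 0.004, 0.022]
contact_force: [-6.4, -0.5, 9.5]
grip_width: 63.3
finger_force: 30.0
```

```bash
python3 -m handwheel '0.015 0 0 0 0 0 -1;0.015 0 0 0 0 0 -1;0.015 0 0 0 0 0 0.6;0.015 0 0 0 0 0 1;0.015 0 0 0 0 0 1;0.015 0 0 0 0 0 1;0.015 0 0 0 0 0 1' && python3 -m handwheel '0 0 -0.2 0 0 0 1;-0.2 0 -0.5 0 0 0 1;-0.5 0 -0.8 0 0 0 1;-0.8 0 -1 0 0 0 1;-1 0 -1 0 0 0 1;-1 0 -1 0 0 0 1' && python3 -m handwheel '-0.1 0.3 0 0 0 0 1;-0.3 0.6 0 0 0 0 1;-0.5 1 0 0 0 0 1;-0.5 1 0 0 0 0 1;-0.6 1 0 0 0 0 1' && python3 -m handwheel '-0.1 0.3 0 0 0 0 1;-0.3 0.6 0 0 0 0 1;-0.3 1 0 0 0 0 1;-0.3 1 0 0 0 0 1' && python3 -m handwheel '0 0.3 0 0 0 0 1;0 0.6 0 0 0 0 1;0 1 0 0 0 0 1;0 1 0 0 0 0 1'; python3 - <<'E'
from h import *
ob();p=cap("top");s=cap("side")
a=cv2.resize(p["frame"][130:290,200:420],None,fx=3.5,fy=3.5,interpolation=cv2.INTER_CUBIC)
cv2.imwrite("pics/t6.png",a[:,:,::-1]); cv2.imwrite("pics/s6.png",s["frame"][90:340,230:530][:,:,::-1].repeat(2,0).repeat(2,1))
E
```

```text
time: 42.32
tool_pos: [575.2, 17.9, 4.2]
tcp_rot: [3.142, 0.0, 0.022]
contact_force: [-0.1, 0.3, -0.2]
grip_width: 90.3
finger_force: 0.0
time: 42.82
tool_pos: [471.9, 16.1, 105.5]
tcp_rot: [3.142, 0.001, 0.022]
contact_force: [-0.2, -0.1, 0.0]
grip_width: 91.8
finger_force: 0.0
time: 43.23
tool_pos: [418.3, -87.7, 104.4]
tcp_rot: [3.141, -0.002, 0.018]
contact_force: [0.1, -0.1, 0.6]
grip_width: 91.6
finger_force: 0.0
time: 43.57
tool_pos: [390.4, -190.9, 104.8]
tcp_rot: [3.138, -0.003, 0.019]
contact_force: [1.5, -1.0, 0.8]
grip_width: 91.7
finger_force: 0.0
time: 43.9
tool_pos: [393.4, -291.5, 104.7]
tcp_rot: [3.137, -0.003, 0.02]
contact_force: [-0.4, -0.8, 0.3]
grip_width: 91.5
finger_force: 0.0
43.9 [ 393.4 -291.5  104.7] [ 3.137e+00 -3.000e-03  2.000e-02] F [-0.4 -0.8  0.3] w 91.5 f 0.0
```

View pics/t6.png

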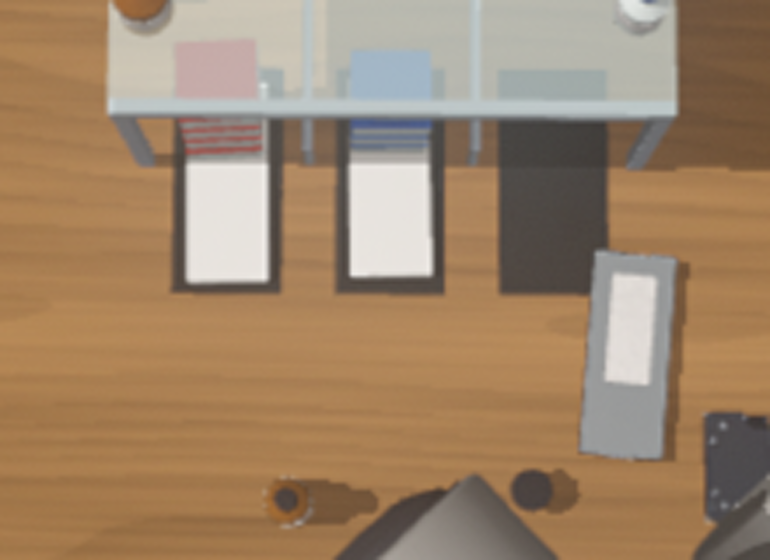

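Both tiles lie inside their mats, with front edges at rows 283 and 277 against 293. The case is where it was, front end mid (622,457). Now the case.

```bash
python3 -c "
from h import *
ob();go(431.4,-167.4,60,-.06)"; python3 -m handwheel '0.1 -0.3 0 0 0 0.01 0.75;0.25 -0.6 0 0 0 0.025 0.75;0.36 -1 0 0 0 0.025 0.75;0.36 -1 0 0 0 0.025 0.75' && python3 -m handwheel '0.03 -0.25 0.1 0 0 0 0.75;0.03 -0.25 0.3 0 0 0 0.75;0.03 -0.25 0.45 0 0 0 0.75;0.03 -0.25 0.45 0 0 0 0.75;0.03 -0.25 0.45 0 0 0 0.75'; python3 -c "
from h import *
ob();go(431.4,-167.4,4.5,-.06)"
```

```text
44.0 [ 392.1 -286.3  103.9] [-3.141  0.     0.02 ] F [-1.2  0.3 -0.6] w 92.0 f 0.0
go [ 0.418 -1.18   0.439] rz 0.0256
time: 44.33
tool_pos: [425.6, -177.7, 104.0]
tcp_rot: [-3.138, 0.002, -0.051]
contact_force: [-0.5, 0.9, -0.8]
grip_width: 80.7
finger_force: 0.0
time: 44.75
tool_pos: [429.4, -159.2, 59.1]
tcp_rot: [-3.141, 0.002, -0.055]
contact_force: [0.8, 0.1, 0.3]
grip_width: 80.0
finger_force: 0.0
44.75 [ 429.4 -159.2   59.1] [-3.141e+00  2.000e-03 -5.500e-02] F [0.8 0.1 0.3] w 80.0 f 0.0
go [0.025 0.081 0.546] rz 0.0016
```

```bash
python3 -m handwheel '0.02 0.08 0 0 0 0.002 0.75;0.02 0.08 0.2 0 0 0.002 0.75;0.02 0.08 0.3 0 0 0.002 0.75;0.02 0.08 0.3 0 0 0.002 0.75;0.02 0.08 0.3 0 0 0.002 0.75'; python3 -c "
from h import *
p=cap('top')
ob();go(431.4,-167.4,4.5,-.06)
s=cap('side'); cv2.imwrite('pics/s7.png',s['frame'][180:330,260:460][:,:,::-1].repeat(3,0).repeat(3,1))"
```

```text
time: 45.17
tool_pos: [431.7, -169.3, 30.0]
tcp_rot: [3.141, -0.0, -0.064]
contact_force: [-0.1, 0.6, 0.7]
grip_width: 80.4
finger_force: 0.0
45.22 [ 432.  -169.3   30.3] [ 3.141e+00 -1.000e-03 -6.400e-02] F [ 0.9 -0.6  0.3] w 80.2 f 0.0
go [-0.007 -0.019  0.258] rz -0.0012
```

View pics/s7.png

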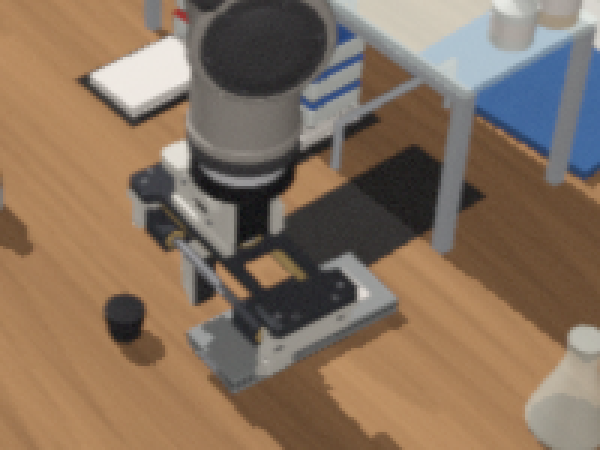

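```bash
python3 -c "
from h import *
p=cap('side')
t=lambda u,v:((u+.5)/3-.5+260,(v+.5)/3-.5+180)
print(world(p,t(235,380),16),world(p,t(397,297),16),world(p,t(188,335),16))
for y in (-135,-199): print([(( (pix(p,(x,y,16))-[260,180])*3).round()).tolist() for x in (409.5,)])
"
```

```text
[[ 411.36661739 -196.3048695 ]] [[ 568.32288082 -205.66117147]] [[ 411.30262275 -138.60090275]]
[[182.0, 332.0]]
[[234.0, 382.0]]
```

The side camera agrees with the top: the case is unmoved and sits between the fingers. Lower, grip and slide.

```bash
python3 -m handwheel '0 -0.018 0.1 0 0 0 0.75;0 -0.018 0.2 0 0 0 0.75;0 -0.018 0.255 0 0 0 0.75;0 -0.018 0.255 0 0 0 0.75;0 -0.018 0.255 0 0 0 0.75' && python3 -m handwheel '0 0 0 0 0 0 0.6;0 0 0 0 0 0 0.5;0 0 0 0 0 0 0.42;0 0 0 0 0 0 -1;0 0 0 0 0 0 -1;0 0 0 0 0 0 -1;0 0 0 0 0 0 -1'; python3 -c "
from h import *
ob();go(576,-111.7,4,.022)"
```

```text
time: 45.73
tool_pos: [431.7, -167.0, 4.2]
tcp_rot: [3.141, -0.0, -0.063]
contact_force: [-0.6, -0.2, -0.2]
grip_width: 80.5
finger_force: 0.0
time: 46.32
tool_pos: [431.7, -166.9, 4.2]
tcp_rot: [3.141, -0.0, -0.063]
contact_force: [-0.3, 0.3, 5.2]
grip_width: 63.5
finger_force: 30.0
46.32 [ 431.7 -166.9    4.2] [ 3.141 -0.    -0.063] F [-0.3  0.3  5.2] w 63.5 f 30.0
go [ 1.406 -0.642  0.002] rz -0.0271
```

```bash
python3 -m handwheel '0.02 -0.03 0 0 0 -0.001 -1;0.08 -0.09 0 0 0 -0.004 -1;0.16 -0.18 0 0 0 -0.008 -1;0.26 -0.28 0 0 0 -0.012 -1;0.36 -0.38 0 0 0 -0.016 -1;0.45 -0.48 0 0 0 -0.02 -1;0.54 -0.58 0 0 0 -0.024 -1;0.6 -0.642 0 0 0 -0.027 -1' && python3 -m handwheel '0.06 0.005 0 0 0 0 -1;0.16 0.013 0 0 0 0 -1;0.28 0.024 0 0 0 0 -1;0.42 0.036 0 0 0 0 -1;0.56 0.048 0 0 0 0 -1;0.68 0.058 0 0 0 0 -1;0.77 0.066 0 0 0 0 -1;0.81 0.069 0 0 0 0 -1' && python3 -m handwheel '0.01 0 0 0 0 0 -1;0.01 0 0 0 0 0 -1;0.01 0 0 0 0 0 -1'; python3 -c "
from h import *
ob();go(576,-111.7,4,.022)"
```

```text
time: 46.98
tool_pos: [496.0, -106.3, 4.2]
tcp_rot: [3.141, -0.0, 0.023]
contact_force: [-2.1, -2.8, 6.8]
grip_width: 63.6
finger_force: 30.0
time: 47.65
tool_pos: [576.5, -111.7, 4.3]
tcp_rot: [-3.142, 0.002, 0.022]
contact_force: [-8.4, -0.7, 13.2]
grip_width: 63.6
finger_force: 30.0
time: 47.9
tool_pos: [577.0, -111.7, 4.3]
tcp_rot: [3.142, 0.001, 0.022]
contact_force: [-4.4, -0.3, 7.1]
grip_width: 63.6
finger_force: 30.0
47.9 [ 577.  -111.7    4.3] [3.142e+00 1.000e-03 2.200e-02] F [-4.4 -0.3  7.1] w 63.6 f 30.0
go [-0.01  -0.     0.003] rz 0.0
```

```bash
python3 -m handwheel '0 0 0 0 0 0 0.6;0 0 0 0 0 0 0.8;0 0 0 0 0 0 0.8;0 0 0 0 0 0 0.8;0 0 0 0 0 0 0.8' && python3 -m handwheel '0 0 -0.2 0 0 0 1;-0.2 0 -0.5 0 0 0 1;-0.5 0 -0.8 0 0 0 1;-0.8 0 -1 0 0 0 1;-1 0 -1 0 0 0 1;-1 0 -1 0 0 0 1' && python3 -m handwheel '-0.2 0.3 0 0 0 0 1;-0.4 0.6 0 0 0 0 1;-0.7 1 0 0 0 0 1;-0.7 1 0 0 0 0 1' && python3 -m handwheel '-0.1 0.3 -0.2 0 0 0 1;-0.1 0.6 -0.4 0 0 0 1;-0.1 1 -0.6 0 0 0 1;-0.1 1 -0.6 0 0 0 1;-0.1 1 -0.6 0 0 0 1'; python3 - <<'E'
from h import *
ob();p=cap("top")
a=cv2.resize(p["frame"][130:290,200:420],None,fx=3.5,fy=3.5,interpolation=cv2.INTER_CUBIC)
cv2.imwrite("pics/t8.png",a[:,:,::-1])
E
```

```text
time: 48.32
tool_pos: [577.5, -111.7, 3.7]
tcp_rot: [-3.142, 0.0, 0.022]
contact_force: [0.2, 0.1, 1.1]
grip_width: 81.9
finger_force: 0.0
time: 48.82
tool_pos: [474.6, -113.6, 105.1]
tcp_rot: [3.141, 0.001, 0.021]
contact_force: [0.2, 0.6, -0.5]
grip_width: 91.8
finger_force: 0.0
time: 49.15
tool_pos: [407.9, -219.0, 103.7]
tcp_rot: [3.14, 0.001, 0.019]
contact_force: [0.1, -0.7, 0.1]
grip_width: 91.7
finger_force: 0.0
time: 49.57
tool_pos: [402.8, -317.7, 164.5]
tcp_rot: [3.14, -0.002, 0.019]
contact_force: [1.2, 1.7, -0.6]
grip_width: 91.7
finger_force: 0.0
49.57 [ 402.8 -317.7  164.5] [ 3.14e+00 -2.00e-03  1.90e-02] F [ 1.2  1.7 -0.6] w 91.7 f 0.0
```

View pics/t8.png

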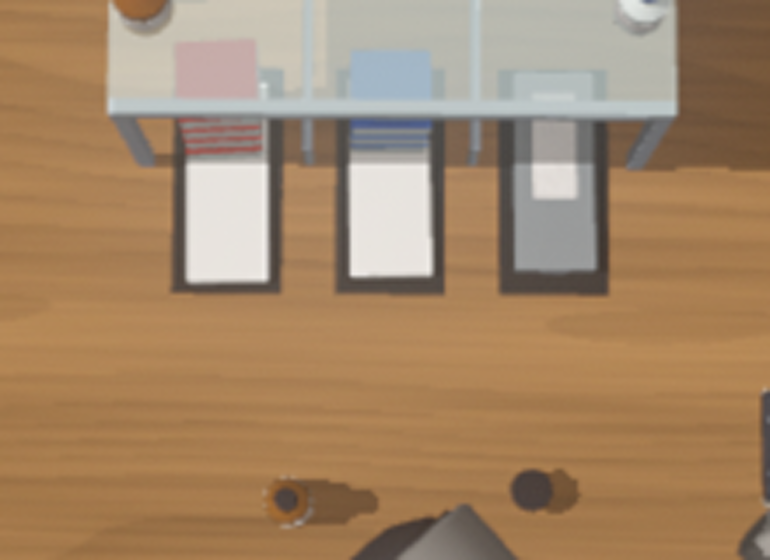

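All three lie within their mats: front edges at rows 283, 277 and 270, mat edge at 293. I'll check the figures and the seating from the side.

```bash
python3 - <<'E'
from h import *
p=cap("top");s=cap("side")
t=lambda u,v:[(u+.5)/3.5-.5+200,(v+.5)/3.5-.5+130]
w=lambda c,z:world(p,t(*c),z)[0].round(1)
for n,f,z,m in (("A",(227.5,283.5),12,(226.5,293)),("B",(391.5,277.5),12,(390,293)),("C",(555.5,270.5),16,(553,294))): print(n,"front-mat",(w(f,z)-w(m,0)-[12,0]).round(1))
print("C back",w((551,71),16),"mat back",w((552,70),0))
cv2.imwrite("pics/s9.png",s["frame"][130:290,240:450][:,:,::-1].repeat(3,0).repeat(3,1))
E
```

```text
A front-mat [-6.4 -1.6]
B front-mat [-1.5 -0.9]
C front-mat [ 4.2 -0.3]
C back [ 716.9 -107.1] mat back [ 722.4 -109.4]
```

View pics/s9.png

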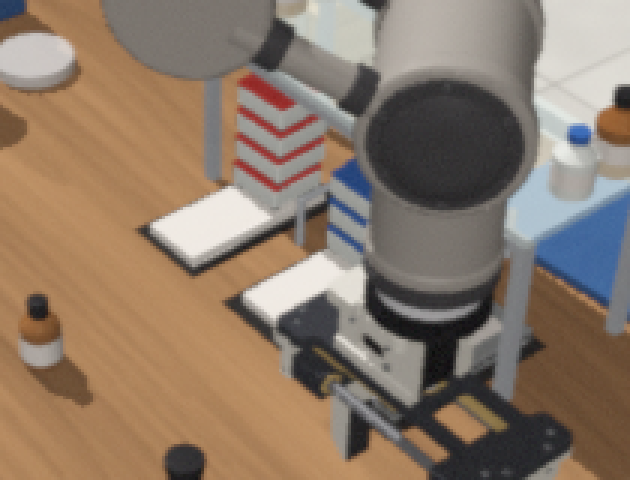

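The red and blue stacks stand even and upright on their tiles. Offsets from the mat centres are at most 6.4 mm and the robot is clear, so I'm handing in.

```bash
python3 -c "
from plant import bot
print(bot.close_job())"
```

```text
the job is handed in; nothing more can be done
None
```

The job is handed in: all five loose tubs are stacked on their colours, and both tiles and the case lie on their mats, each within about 6.5 mm of centre by the top camera. The hand-in returned no verdict.

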